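# Put the inspection kit back in its nests

### The arm

A 7-joint arm with a two-finger parallel gripper is mounted at the origin on a cart in front of the work surface, level with it; the furniture and walls round the work are solid. World frame = base frame: x ahead of the robot, y to its left, z up, the work surface at z = 0. Lengths are in m, angles in rad, forces in N, time in s.
With the tool pointing down it reaches from about 0.425 to 0.875 m from the base axis. Payload 4.7 kg.
Tool frame: the origin (TCP) lies midway between the tips of the shut fingers; the grasp point (between the pads) lies 19 mm behind it; z points along the fingers, y is the direction in which the jaws open and shut (so a half turn about z gives the same grasp; the last joint's range is limited). The gripper opens to 87 mm and grips with 3 to 60 N. Pads are 19 mm wide; open, the fingers measure 117 mm over their backs; the gripper's body (75 mm by 190 mm) begins 51 mm behind the grasp point.
Start: joints at [-1.18, 0.321, -0.07, 1.45, 0.023, 1.371, -0.057], TCP at [0.239, 0.604, 0.223] pointing down, gripper open.
Joint ranges: [-2.86, 2.86], [-0.3, 2.09], [-1.38, 1.24], [0.06, 2.45], [-1.56, 4.7], [0.09, 2.05], [-2.69, 2.69]. Speed limits (rad/s): [2.57, 2.57, 3.14, 3.14, 3.14, 3.14, 3.14].

### API

Orientations are given as a rotation vector (axis times angle).
In Python, from bench import monitor, eyes, order gives the robot as it stands. The module is installed in compiled form; this text tells all that it offers.
- The arm moves only by the shell command python3 -m pendant 'ROWS' [FORCE]. ROWS is JSON, a list of rows, each a list of 3 entries, a list of its own where there are three numbers: the turn, a rotation vector about the tool's x, y, z in degrees, then the shift along the tool's x, y, z in m, then the gripper command: -1 is fully open, 1 is shut, values between are in proportion. In form: [[[rx, ry, rz], [tx, ty, tz], hand], ...]. A call has 1 to 8 rows; each row shifts and turns the commanded pose from where the row before left it, along the tool's axes as they then stand; what a row does not reach is not made up. A row lasts 1/8 s, in which the tool goes at most 62.5 mm and 10.7 degrees, less where a joint would pass 70% of its speed; a pose out of reach is approached as far as the arm can. A call is refused whole if a number of a shift passes 0.0625 or a number of a turn 10.7, either way. A call with a gripper value outside its range is refused whole. The fingers move at their own pace and stop on an object; FORCE is the grip in N (left out, the last holds). Time passes only in rows, so rows that do not move let the fingers close. It gives the time, the measured TCP pose, the force and the opening at its end, in the units of the state.
- monitor.get_state(): the state, without advancing time (a new reading comes with each control period).
- eyes.get_image(name): name is "scene" or "side" or "wrist"; returns a dict with "color" (384x512x3 uint8, red, green, blue), "range_z" (384x512 float32, m along the optical axis (not along the pixel's ray), 0 where there is no reading), "fx", "fy", "cx", "cy" (pixels), "k1" (the pictures are not rectified: a ray, as slopes to the right and down, at radius r is drawn at 1 + k1 r^2 times it, then the intrinsics apply), "world_to_cam" (4x4, takes a point from world to camera coordinates). Camera axes: x right, y up, looking along -z (the intrinsics and any distortion apply to the point x, -y, -z); pixel columns grow to the right and rows downward; lengths in m; the calibration is good to about 2 mm. A picture is of the moment at which its call begins.
- order.close_job(): hands the job in, once; it reports no verdict.
The state is a dict: "time": time; "joint_positions": joint angles; "qd": joint speeds; "joint_torque": joint torques, N m; "position": TCP position; "tool_rot": TCP orientation; "ft_force": force on the tool from outside, world axes, zero at the start; "torque": the same for the moment, N m; "grip_width": opening from 0.0 (shut) to 1.0 (fully open).
Only numpy, scipy, OpenCV 4.12 (cv2) and the standard library are available. Lean on these libraries where they do the work, as an engineer would, in place of code of your own. Each camera call takes 0.05 s, during which the arm holds its last target.

### The job

Put the inspection kit away: set the loupe, the hand stamp, the steel pin and the blue L-shaped corner block each into the grey nest whose yellow pocket has its outline, standing upright and fully down on the pocket floor, and let go of it there. Leave the mug and the block of sticky notes where they are.

Things in the scene. Friction and masses are not known exactly. Their poses are not given: they have to be found in the camera images.
- loupe_center (a point): Black waisted inspection loupe, 35 mm in diameter and 40 mm high, standing loose on the desk, about 60 g. The point is its centre, 20 mm above its underside. Round: yaw does not matter. z points up. Goes into the nest with the larger round pocket.
- stamp_center (a point): Hand stamp standing on the desk, 74 mm high, 60 g: black foot 22 to 25 mm along x, 36 mm along y, 16 mm high; upright round orange handle, 16 mm thick from 16 to 39 mm above the underside, up to 24 mm from 39 to 74 mm (hold it there). The point is its centre on the handle's axis, 37 mm above the underside. z is up. Goes into the rectangular pocket, either way round.
- pin_center (a point): Plain steel stepped pin, 73 mm high, standing loose on the desk thick end down: 21 mm in diameter over its lower and middle part (hold it there), thinner at the top, about 150 g. The point is its centre, 36.5 mm above its underside. Round: yaw does not matter. z points up. Goes into the nest with the smaller round pocket.
- bracket_center (a point): Blue L-shaped corner block on the desk, 30 mm high, 90 g, legs 15 mm wide. The point is the middle of the long leg's free part, 15 mm above the underside: hold it here by the two long sides. From it the long leg runs 15 mm in +y and 33 mm in -y; the short leg covers x from 7 to 30 mm, y from -33 to -18 mm. z is up. Goes into the L-shaped pocket, in one orientation only.
- nest_loupe_pocket (a point): Fixed grey nest, 68 x 68 mm, 14 mm high, with an 8 mm deep yellow-floored pocket. The pocket is round, 46 mm in diameter. The point is the centre of the pocket floor, 6 mm above the desk, in the middle of the block. z points up.
- nest_stamp_pocket (a point): Fixed grey nest, 68 x 68 mm, 14 mm high, with an 8 mm deep yellow-floored pocket. The pocket is a rectangle, 34 mm along x and 46 mm along y. The point is the centre of the pocket floor, 6 mm above the desk, in the middle of the block. The stamp fits with its y axis along this y axis, either way round. z points up.
- nest_pin_pocket (a point): Fixed grey nest, 68 x 68 mm, 14 mm high, with an 8 mm deep yellow-floored pocket. The pocket is round, 32 mm in diameter. The point is the centre of the pocket floor, 6 mm above the desk, in the middle of the block. z points up.
- nest_bracket_pocket (a point): Fixed grey nest, 68 x 68 mm, 14 mm high, with an 8 mm deep yellow-floored pocket. The pocket is L-shaped, 5 mm larger all round than the corner block. The point is on the pocket floor, 6 mm above the desk, right below the place for the corner block's own point (from the nest's middle 11 mm in -x, 9 mm in +y); the corner block goes home with its axes along these. z is up.
- the_mug: White dotted mug standing upright behind the nests, 78 mm wide, 114 mm over its handle and 93 mm high. The origin is at its underside. A bystander: leave it alone.
- notes: Block of yellow sticky notes lying at the front of the desk, ahead of the raised white letter tray, 77 x 77 x 15 mm. The origin is the centre of its underside. A bystander: leave it alone.
There are look-alikes about, which are no part of the job. What is shaped like the part that bears bracket_center but red is not meant. Leave any red look-alike of the part that bears stamp_center alone.

How it is judged:
By the outcome, as a careful person would: the job done as asked, in the order asked, and still so for the second after the job is handed in, with the robot touching nothing.
It also fails if it takes over 128 s, if anything falls off the work surface, if the arm or the gripper's body presses on something with over 40 N, if the wrist force passes 120 N, or if a joint passes its speed limit or range.

## Working session

There is one attempt and no reset: what is moved stays moved. The work goes in short steps, Python scripts to look and compute and a shell command to move; the robot and the scene stay as the last step left them, time stands still between calls to the robot, and variables do not carry over. Pictures are saved under pics/ and viewed, and the job is handed in when it is done.

```bash
mkdir -p pics; ls; cat > h.py <<'E'
import numpy as np, cv2
from scipy.spatial.transform import Rotation as R
from bench import monitor, eyes, order
def snap(name,fn):
    im=eyes.get_image(name); np.savez(fn+'.npz',**im)
    cv2.imwrite('pics/'+fn+'.png',cv2.cvtColor(im['color'],cv2.COLOR_RGB2BGR)); return im
def load(fn): 
    d=np.load(fn+'.npz'); return {k:d[k] for k in d.files}
def rays(im,uv):
    uv=np.asarray(uv,float).reshape(-1,2)
    d=np.stack([(uv[:,0]-im['cx'])/im['fx'],(uv[:,1]-im['cy'])/im['fy']],1); s=d.copy()
    for _ in range(20): s=d/(1+im['k1']*(s**2).sum(1,keepdims=True))
    return s
def atz(im,uv,z):
    s=rays(im,uv); T=np.linalg.inv(im['world_to_cam']); d=np.c_[s[:,0],-s[:,1],-np.ones(len(s))]@T[:3,:3].T; o=T[:3,3]
    return o+d*((z-o[2])/d[:,2])[:,None]
def bydepth(im,uv):
    s=rays(im,uv); uv=np.asarray(uv,int).reshape(-1,2); z=im['range_z'][uv[:,1],uv[:,0]]
    T=np.linalg.inv(im['world_to_cam']); return (np.c_[s[:,0],-s[:,1],-np.ones(len(s))]*z[:,None])@T[:3,:3].T+T[:3,3]
def cloud(im):
    v,u=np.mgrid[0:384,0:512]; return bydepth(im,np.c_[u.ravel(),v.ravel()]).reshape(384,512,3)
def crop(fn,x0,y0,x1,y1,k,out):
    a=cv2.imread('pics/'+fn+'.png')[y0:y1,x0:x1]; cv2.imwrite('pics/'+out+'.png',cv2.resize(a,None,fx=k,fy=k,interpolation=cv2.INTER_CUBIC))
E
python3 - <<'E'
from h import *
print(monitor.get_state())
for n in ['scene','side','wrist']: 
    im=snap(n,n+'0'); print(n,np.linalg.inv(im['world_to_cam']).round(3).tolist(),im['fx'],im['k1'])
E
```

```text
pics
{'time': 0.0, 'joint_positions': array([-1.17992008,  0.32179425, -0.07009205,  1.45168   ,  0.02264513,
        1.37080435, -0.0569137 ]), 'qd': array([ 4.94135046e-04, -1.88930787e-04,  9.23682934e-04, -5.95584349e-06,
        4.09941558e-04,  1.30144372e-03, -1.81321820e-04]), 'joint_torque': array([ 3.63611298e-04, -4.91290569e+01, -4.03707353e-01, -3.12532532e+01,
       -6.38120086e-02,  4.37305472e-02,  1.70811836e-04]), 'position': array([0.23900342, 0.60386414, 0.22147775]), 'tool_rot': array([-5.88252742e-01, -3.08580607e+00,  2.96362039e-03]), 'ft_force': array([ 0.81529333, -0.63841589, -0.05770553]), 'torque': array([ 0.0326152 , -0.01396464, -0.00624348]), 'grip_width': 0.9986613355238795}
scene [[0.602, 0.46, -0.653, -0.241], [-0.799, 0.341, -0.496, -0.601], [-0.005, 0.82, 0.572, 0.774], [0.0, 0.0, 0.0, 1.0]] 380.2613052182751 0.030482446890735638
side [[0.825, 0.354, -0.44, 0.12], [-0.564, 0.487, -0.667, -0.68], [-0.022, 0.798, 0.602, 0.666], [0.0, 0.0, 0.0, 1.0]] 349.7209065690756 -0.1059273424543055
wrist [[0.369, -0.897, -0.244, 0.172], [0.93, 0.355, 0.099, 0.631], [-0.002, -0.264, 0.965, 0.384], [0.0, 0.0, 0.0, 1.0]] 303.33230319981 -0.03541133657756294
```

View pics/scene0.png

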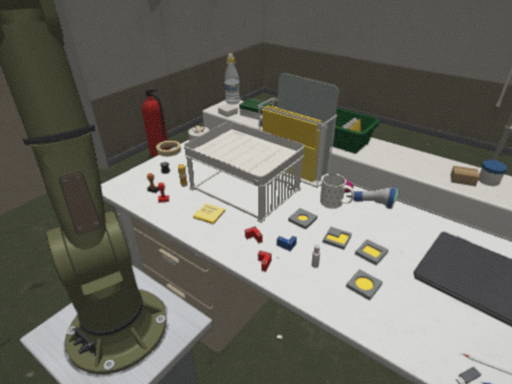

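View pics/side0.png

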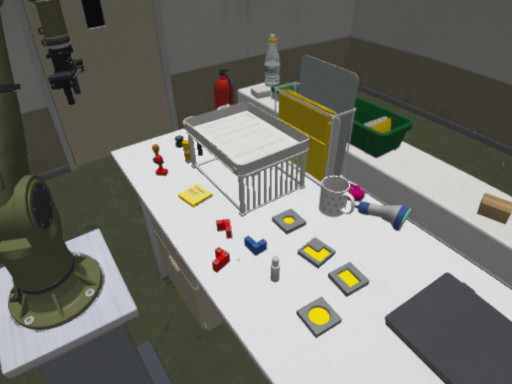

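View pics/wrist0.png

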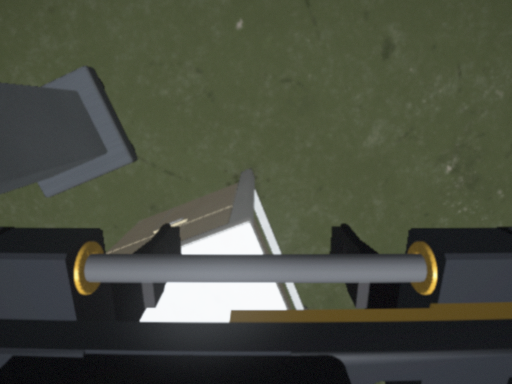

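```bash
python3 - <<'E'
from h import *
crop('scene0',130,120,230,230,5,'c1'); crop('side0',140,110,240,210,5,'c2'); crop('scene0',235,170,395,300,5,'c3')
a=load('scene0');b=load('side0')
P={'loupe':(165,168),'st1':(152,182),'st2':(162,192),'yel':(183,175),'notes':(209,213),'pin':(316,256),'blue':(287,242),'nL':(364,284),'nS':(371,251),'nB':(338,237),'nP':(303,217),'mug':(333,188),'trayA':(186,150),'trayB':(262,178),'trayC':(302,150),'trayD':(230,128)}
for k,p in P.items(): print(k,bydepth(a,p).round(3))
E
```

```text
loupe [[0.533 0.437 0.023]]
st1 [[0.423 0.376 0.041]]
st2 [[0.403 0.301 0.041]]
yel [[0.511 0.312 0.05 ]]
notes [[0.436 0.119 0.015]]
pin [[ 0.444 -0.272  0.045]]
blue [[ 0.454 -0.171  0.033]]
nL [[ 0.466 -0.406  0.005]]
nS [[ 0.59  -0.371  0.008]]
nB [[ 0.589 -0.267  0.007]]
nP [[ 0.608 -0.132  0.008]]
mug [[ 0.703 -0.18   0.088]]
trayA [[0.505 0.272 0.166]]
trayB [[ 0.512 -0.039  0.171]]
trayC [[ 0.726 -0.044  0.172]]
trayD [[0.739 0.28  0.155]]
```

View pics/c1.png

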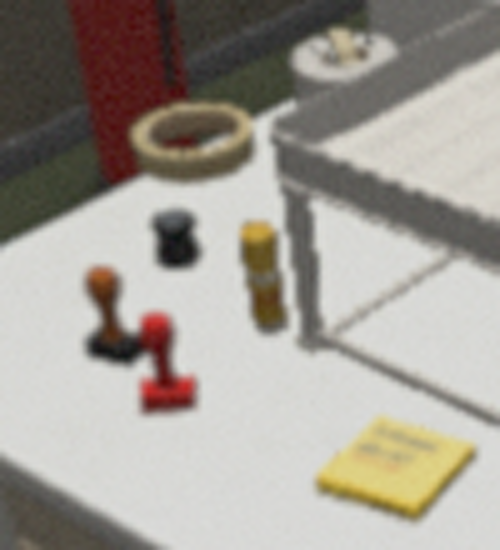

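View pics/c2.png

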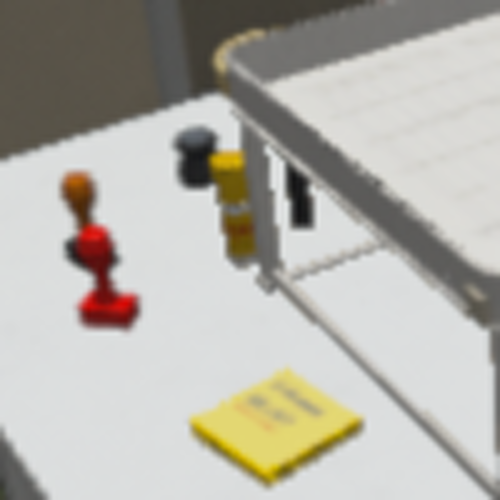

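View pics/c3.png

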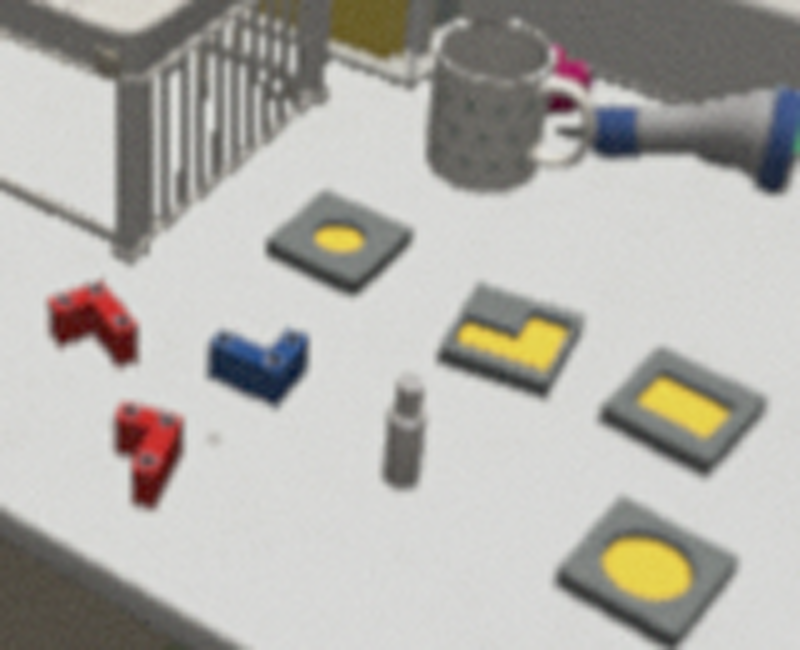

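```bash
python3 - <<'E'
from h import *
for f in ['scene0','side0']:
    im=load(f);C=cloud(im); z=C[...,2]; ok=im['range_z']>0
    def near(c,r,lo,hi): return ok&(np.hypot(C[...,0]-c[0],C[...,1]-c[1])<r)&(z>lo)&(z<hi)
    m=near((.43,-.05),.03,-.02,.02); print(f,'desk z',z[m].mean().round(4),z[m].std().round(4))
    for n,c in dict(L=(.466,-.406),S=(.59,-.371),B=(.589,-.267),P=(.608,-.132)).items():
        m=near(c,.06,.009,.02); p=C[m][:,:2].astype(np.float32)*1000
        print(n,m.sum(),cv2.minAreaRect(p),z[m].mean().round(4))
    for n,c,r,lo,hi in [('loupe',(.54,.437),.035,.03,.06),('stamp',(.43,.376),.03,.04,.09),('pinlo',(.444,-.272),.03,.01,.045),('pintop',(.444,-.272),.03,.066,.09),('blue',(.454,-.171),.05,.024,.045),('glue',(.51,.312),.03,.03,.2)]:
        m=near(c,r,lo,hi);p=C[m]; print(n,m.sum(),p.min(0).round(3),p.max(0).round(3), cv2.minAreaRect(p[:,:2].astype(np.float32)*1000) if m.sum()>2 else '')
    # tray & folder height map
    for lo,hi in [(-.25,-.1),(-.1,0),(0,.1),(.1,.2),(.2,.32)]:
        m=ok&(C[...,1]>lo)&(C[...,1]<hi)&(C[...,0]>.3)&(z>.1)&(C[...,0]<1); 
        if m.sum(): print('tall y',lo,hi,C[m].min(0).round(3),C[m].max(0).round(3))
E
```

```text
scene0 desk z 0.0047 0.0055
L 457 ((461.46978759765625, -406.87225341796875), (71.18585205078125, 72.90447235107422), 87.40103149414062) 0.0143
S 400 ((587.4285888671875, -371.2925109863281), (68.54174041748047, 73.28738403320312), 84.59016418457031) 0.0148
B 312 ((582.4220581054688, -265.0352478027344), (73.67752838134766, 68.23432159423828), 7.4613871574401855) 0.0143
P 304 ((599.7400512695312, -133.50341796875), (71.27155303955078, 72.5465316772461), 88.8128890991211) 0.0151
loupe 43 [0.522 0.426 0.03 ] [0.553 0.458 0.043] ((534.197509765625, 441.61712646484375), (27.140804290771484, 32.64915466308594), 36.346927642822266)
stamp 55 [0.413 0.368 0.041] [0.434 0.389 0.076] ((421.5258483886719, 377.1653137207031), (18.151390075683594, 23.238006591796875), 48.25921630859375)
pinlo 70 [ 0.439 -0.277  0.012] [ 0.453 -0.259  0.045] ((444.42242431640625, -269.8115539550781), (9.807818412780762, 20.38616371154785), 26.619647979736328)
pintop 32 [ 0.443 -0.275  0.066] [ 0.457 -0.259  0.077] ((450.7988586425781, -267.2219543457031), (13.409707069396973, 14.41011905670166), 14.080577850341797
[... 1570 characters left out ...]
.261  0.076] ((450.4856872558594, -268.6126403808594), (13.331857681274414, 13.956731796264648), 40.04773712158203)
blue 149 [ 0.451 -0.185  0.024] [ 0.492 -0.135  0.033] ((471.4828186035156, -159.13917541503906), (38.629085540771484, 50.912452697753906), 3.50723934173584)
glue 131 [0.5   0.282 0.03 ] [0.529 0.328 0.181] ((516.5494995117188, 306.3695983886719), (26.095909118652344, 45.06222152709961), 16.308603286743164)
tall y -0.25 -0.1 [ 0.879 -0.25   0.1  ] [ 1.  -0.1  0.2]
tall y -0.1 0 [ 0.5 -0.1  0.1] [ 0.997 -0.     0.352]
tall y 0 0.1 [0.501 0.    0.101] [0.877 0.1   0.354]
tall y 0.1 0.2 [0.502 0.1   0.14 ] [0.878 0.2   0.354]
tall y 0.2 0.32 [0.501 0.2   0.1  ] [0.994 0.318 0.184]
```

```bash
cat >> h.py <<'E'
def go(t,yaw=None):
    """print delta in tool axes from the measured pose to world TCP t; yaw = wanted world dir of tool x (deg)"""
    s=monitor.get_state(); M=R.from_rotvec(s['tool_rot']).as_matrix(); d=M.T@(np.array(t)-s['position'])
    psi=np.degrees(np.arctan2(M[1,0],M[0,0]))
    print('t',round(s['time'],2),'pos',s['position'].round(4),'psi',psi.round(1),'az',np.degrees(np.arctan2(*s['position'][1::-1])).round(1),'q7',s['joint_positions'][6].round(2),'F',s['ft_force'].round(1),'w',round(s['grip_width']*87,1))
    print('tilt',np.degrees(np.arccos(-M[2,2])).round(2),'tool delta',d.round(4), 'rz', None if yaw is None else [((psi-yaw+180)%360-180).round(1),((psi-yaw)%360-180).round(1)])
E
python3 -m pendant '[[[0,0,0],[-0.056,-0.0071,0],-1],[[0,0,0],[-0.056,-0.0071,0],-1],[[0,0,0],[-0.056,-0.0071,0],-1],[[0,0,0],[-0.056,-0.0071,0],-1],[[0,0,0],[-0.056,-0.0071,0],-1],[[0,0,0],[-0.056,-0.0071,0.03],-1],[[0,0,0],[0,0,0.04],-1]]' 30
python3 - <<'E'
from h import *
go((.536,.441,.012)); snap('wrist','w1')
E
```

```text
time: 1.02
position: [0.5416, 0.4362, 0.1532]
tool_rot: [0.602, 3.078, -0.001]
ft_force: [-0.5, 0.8, 0.5]
grip_width: 1.003
t 1.02 pos [0.5416 0.4362 0.1532] psi 157.9 az 38.8 q7 0.49 F [-0.5  0.8  0.5] w 87.3
tilt 0.32 tool delta [0.0078 0.0023 0.1411] rz None
```

View pics/w1.png

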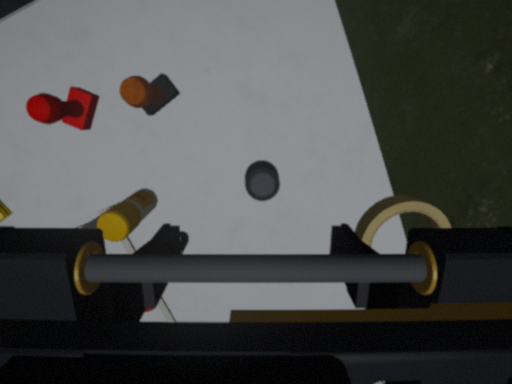

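```bash
python3 - <<'E'
from h import *
crop('w1',100,50,300,220,4,'c4')
im=load('w1'); print(atz(im,[(262,181)],.04),bydepth(im,(262,181)),bydepth(im,(135,91)),bydepth(im,(120,221)),im['world_to_cam'][:3,3])
go((.536,.441,.012))
E
```

```text
[[0.53543241 0.4460187  0.04      ]] [[0.53556261 0.44598052 0.03941455]] [[0.42588822 0.38468254 0.07337126]] [[0.51299888 0.32831454 0.08306909]] [-0.6088193   0.33889054 -0.23284796]
t 1.07 pos [0.5354 0.4365 0.1455] psi 158.1 az 39.2 q7 0.49 F [-2.4 -1.  -4.7] w 86.9
tilt 0.53 tool delta [0.0008 0.0056 0.1334] rz None
```

View pics/c4.png

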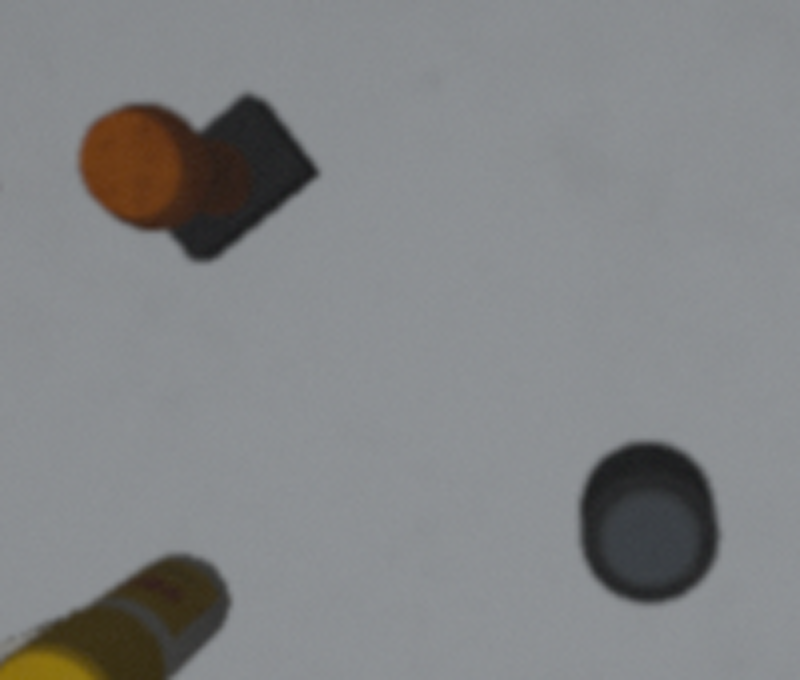

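```bash
python3 -m pendant '[[[0,0,0],[0,0.006,0.05],-1],[[0,0,0],[0,0,0.05],-1],[[0,0,0],[0,0,0.02],-1],[[0,0,0],[0,0,0],-1],[[0,0,0],[0,0,0],-1]]'
python3 - <<'E'
from h import *
go((.5355,.4425,.012))
E
```

```text
time: 1.7
position: [0.5383, 0.4487, 0.036]
tool_rot: [0.588, 3.084, 0.005]
ft_force: [-0.5, 0.4, 0.2]
grip_width: 0.998
t 1.7 pos [0.5383 0.4487 0.036 ] psi 158.4 az 39.8 q7 0.49 F [-0.5  0.4  0.2] w 86.8
tilt 0.23 tool delta [ 0.0004 -0.0069  0.0239] rz None
```

```bash
python3 -m pendant '[[[0,0,0],[0,-0.005,0.020],-1],[[0,0,0],[0,0,0],-1],[[0,0,0],[0,0,0],-1],[[0,0,0],[0,0,0],-1]]'
python3 - <<'E'
from h import *
go((.5355,.4425,.012)); snap('wrist','w2')
E
```

```text
time: 2.2
position: [0.536, 0.4436, 0.0148]
tool_rot: [0.588, 3.085, 0.003]
ft_force: [0.1, 0.4, 0.0]
grip_width: 0.999
t 2.2 pos [0.536  0.4436 0.0148] psi 158.4 az 39.6 q7 0.5 F [0.1 0.4 0. ] w 86.9
tilt 0.14 tool delta [ 0.     -0.0012  0.0028] rz None
```

View pics/w2.png

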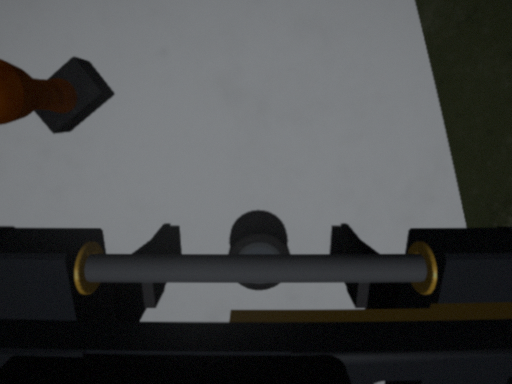

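```bash
python3 -m pendant '[[[0,0,0],[0,0,0.002],1],[[0,0,0],[0,0,0],1],[[0,0,0],[0,0,0],1],[[0,0,0],[0,0,0],1],[[0,0,0],[0,0,0],1]]' 25
python3 - <<'E'
from h import *
go((.5355,.4425,.19))
im=load('w2'); crop('w2',20,40,130,150,5,'c5')
C=cloud(im); m=(np.hypot(C[...,0]-.42,C[...,1]-.38)<.05)&(C[...,2]>.008)&(C[...,2]<.024)&(im['range_z']>0)
print(m.sum(),cv2.minAreaRect(C[m][:,:2].astype(np.float32)*1000),C[m].min(0),C[m].max(0))
E
```

```text
time: 2.88
position: [0.5353, 0.4427, 0.0113]
tool_rot: [0.588, 3.086, 0.0]
ft_force: [0.3, 0.3, -0.7]
grip_width: 0.517
t 2.88 pos [0.5353 0.4427 0.0113] psi 158.4 az 39.6 q7 0.5 F [ 0.3  0.3 -0.7] w 45.0
tilt 0.01 tool delta [-3.000e-04 -1.000e-04 -1.787e-01] rz None
2565 ((424.5523376464844, 381.8339538574219), (22.895248413085938, 36.71052169799805), 13.439281463623047) [0.40948246 0.3637984  0.00802953] [0.43890574 0.40212971 0.0239886 ]
```

View pics/c5.png

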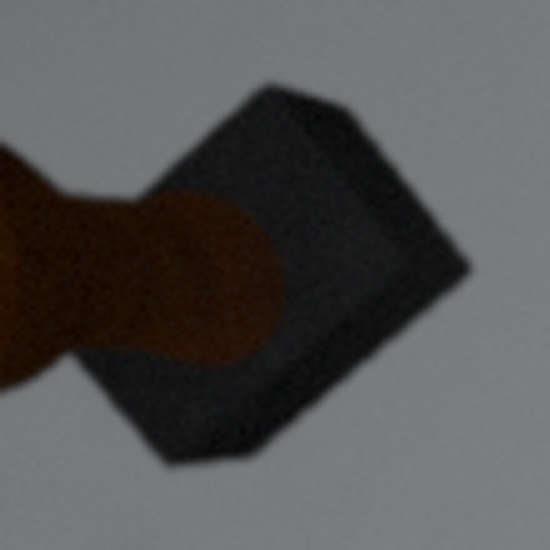

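```bash
python3 -m pendant '[[[0,0,0],[0,0,0],1],[[0,0,0],[0,0,0],1],[[0,0,0],[0,0,-0.02],1],[[0,0,0],[0,0,-0.04],1],[[0,0,0],[0,0,-0.0625],1],[[0,0,0],[0,0,-0.0625],1],[[0,0,0],[0,0,-0.05],1]]' 25
python3 - <<'E'
from h import *
go((.5355,.4425,.24)); snap('wrist','w3')
E
```

```text
time: 3.75
position: [0.5356, 0.4428, 0.2513]
tool_rot: [0.588, 3.083, 0.005]
ft_force: [0.9, 0.0, -0.7]
grip_width: 0.349
t 3.75 pos [0.5356 0.4428 0.2513] psi 158.4 az 39.6 q7 0.49 F [ 0.9  0.  -0.7] w 30.4
tilt 0.25 tool delta [ 0.     -0.0004  0.0113] rz None
```

View pics/w3.png

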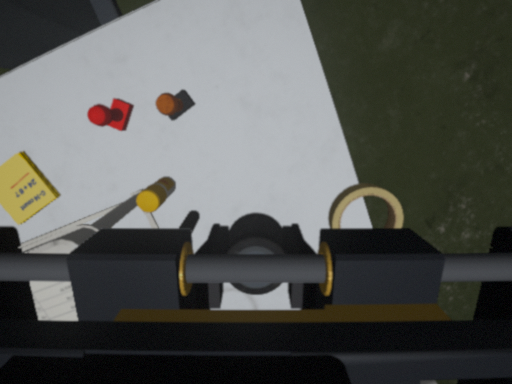

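```bash
python3 -m pendant '[[[0,0,0],[-0.0174,-0.0584,0],1],[[0,0,0],[-0.0174,-0.0584,0],1],[[0,0,0],[-0.0174,-0.0584,0],1],[[0,0,0],[-0.0174,-0.0584,0],1],[[0,0,0],[-0.0174,-0.0584,0],1],[[0,0,0],[-0.0174,-0.0584,0],1],[[0,0,0],[-0.0174,-0.0584,0],1],[[0,0,0],[-0.0174,-0.0584,0],1]]'
python3 -m pendant '[[[0,0,0],[-0.0174,-0.0584,0],1],[[0,0,0],[-0.0174,-0.0584,0],1],[[0,0,0],[-0.0174,-0.0584,0],1],[[0,0,0],[-0.0174,-0.0584,0],1],[[0,0,0],[-0.0174,-0.0584,0],1],[[0,0,0],[0,0,0],1],[[0,0,0],[0,0,0],1]]'
python3 - <<'E'
from h import *
go((.4617,-.407,.1)); snap('wrist','w4')
E
```

```text
time: 4.8
position: [0.4923, -0.045, 0.2475]
tool_rot: [0.588, 3.084, 0.002]
ft_force: [0.9, -0.0, -1.5]
grip_width: 0.352
time: 5.68
position: [0.4663, -0.3459, 0.2467]
tool_rot: [0.589, 3.085, 0.002]
ft_force: [0.2, 1.4, -0.0]
grip_width: 0.354
t 5.67 pos [ 0.4663 -0.3459  0.2467] psi 158.4 az -36.6 q7 1.89 F [ 0.2  1.4 -0. ] w 30.8
tilt 0.07 tool delta [-0.0181 -0.0586  0.1466] rz None
```

View pics/w4.png

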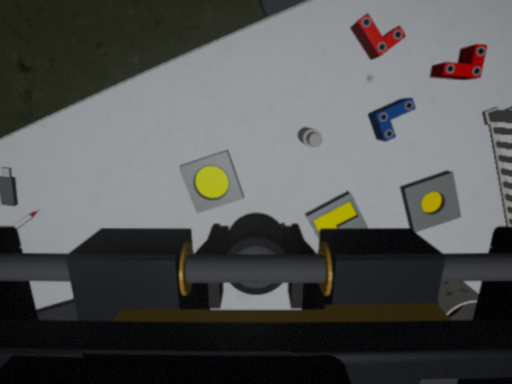

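```bash
python3 - <<'E'
from h import *
im=load('w4');C=cloud(im); z=C[...,2]; ok=im['range_z']>0
c=im['color'].astype(int); yel=(c[...,0]>120)&(c[...,2]<80)&(c[...,1]>100)
def near(c,r,lo,hi): return ok&(np.hypot(C[...,0]-c[0],C[...,1]-c[1])<r)&(z>lo)&(z<hi)
m=near((.4,-.2),.03,-.02,.02); print('desk',z[m].mean(),z[m].std())
for n,cc in dict(L=(.462,-.407),P=(.6,-.134),S=(.587,-.3725),B=(.5825,-.266)).items():
    m=near(cc,.05,.009,.02); p=C[m][:,:2].astype(np.float32)*1000
    print(n,m.sum(),cv2.minAreaRect(p))
    m=near(cc,.045,-.01,.02)&yel
    if m.sum()>5: print('  yellow',m.sum(),cv2.minAreaRect(C[m][:,:2].astype(np.float32)*1000))
m=near((.47,-.16),.05,.022,.04); print('blue',m.sum(),cv2.minAreaRect(C[m][:,:2].astype(np.float32)*1000))
m=near((.45,-.27),.03,.06,.08); print('pintop',m.sum(),C[m].mean(0),C[m].min(0),C[m].max(0))
m=near((.45,-.27),.03,.03,.06); print('pin',m.sum(),C[m].mean(0),C[m].min(0),C[m].max(0))
crop('w4',290,0,510,240,3,'c6')
E
```

```text
desk 0.0007679082350790596 0.0008375876271710169
L 1718 ((462.0819091796875, -406.8369445800781), (68.71293640136719, 68.28717041015625), 86.25975799560547)
  yellow 844 ((462.8974609375, -407.5018615722656), (44.47433853149414, 43.56403732299805), 68.46699523925781)
P 2079 ((600.7576904296875, -135.32492065429688), (69.1211166381836, 70.15653228759766), 88.17584228515625)
  yellow 318 ((600.8710327148438, -136.26795959472656), (32.52799606323242, 28.81302833557129), 70.55425262451172)
S 6 ((555.5091552734375, -338.81976318359375), (5.413280963897705, 0.3833295404911041), 84.72277069091797)
B 809 ((576.84228515625, -267.0471496582031), (57.91508483886719, 67.30915069580078), 8.353425979614258)
  yellow 587 ((574.0820922851562, -268.1604309082031), (27.32678985595703, 59.04243469238281), 2.9081544876098633)
blue 797 ((471.4919738769531, -158.71652221679688), (38.47394561767578, 48.26939392089844), 2.8491764068603516)
pintop 155 [ 0.4496043  -0.26875954  0.07251206] [ 0.44264168 -0.27488465  0.06005604] [ 0.45758604 -0.26119754  0.07556199]
pin 135 [ 0.44697363 -0.27209559  0.04838928] [ 0.43983371 -0.27792932  0.03044717] [ 0.46090249 -0.25863745  0.05934694]
```

View pics/c6.png

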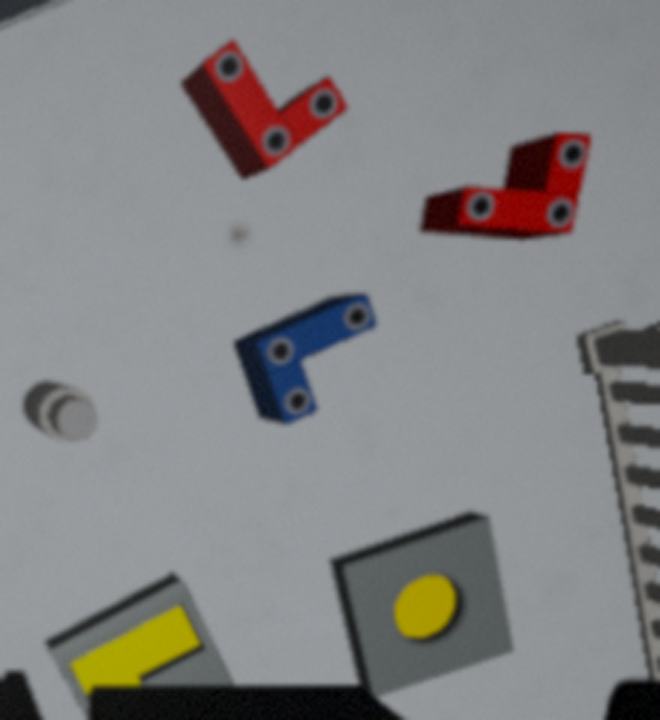

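```bash
python3 -m pendant '[[[0,0,0],[-0.018,-0.0585,0],1],[[0,0,0],[0,0,0.055],1],[[0,0,0],[0,0,0.055],1],[[0,0,0],[0,0,0.055],1],[[0,0,0],[0,0,0.03],1],[[0,0,0],[0,0,0],1],[[0,0,0],[0,0,0],1]]'
python3 - <<'E'
from h import *
go((.462,-.407,.0185)); 
E
```

```text
time: 6.6
position: [0.4631, -0.4072, 0.053]
tool_rot: [0.585, 3.084, -0.001]
ft_force: [0.6, -0.6, 0.1]
grip_width: 0.349
t 6.6 pos [ 0.4631 -0.4072  0.053 ] psi 158.5 az -41.3 q7 2.12 F [ 0.6 -0.6  0.1] w 30.4
tilt 0.15 tool delta [ 0.0012 -0.0002  0.0345] rz None
```

```bash
python3 -m pendant '[[[0,0,0],[0.001,0,0.02],1],[[0,0,0],[0,0,0.01],1],[[0,0,0],[0,0,0.004],1],[[0,0,0],[0,0,0],1],[[0,0,0],[0,0,0],1]]'
python3 - <<'E'
from h import *
go((.462,-.407,.0185)); snap('side','s1'); crop('s1',280,270,380,350,6,'c7')
E
```

```text
time: 7.22
position: [0.4605, -0.4073, 0.0173]
tool_rot: [0.589, 3.086, -0.0]
ft_force: [-0.6, -1.0, 0.5]
grip_width: 0.353
t 7.22 pos [ 0.4605 -0.4073  0.0173] psi 158.4 az -41.5 q7 2.14 F [-0.6 -1.   0.5] w 30.7
tilt 0.01 tool delta [-0.0013  0.0008 -0.0012] rz None
```

View pics/c7.png

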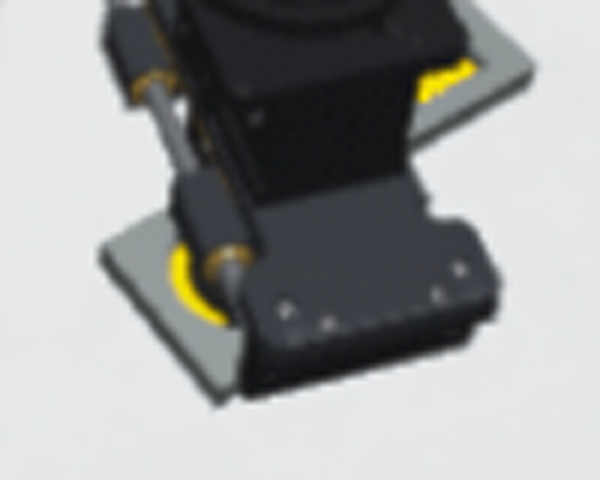

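```bash
python3 -m pendant '[[[0,0,0],[0,0,0],0.2],[[0,0,0],[0,0,0],0.2],[[0,0,0],[0,0,0],-0.2],[[0,0,0],[0,0,0],-0.2],[[0,0,0],[0,0,-0.03],-0.2],[[0,0,0],[0,0,-0.06],-1],[[0,0,0],[0,0,-0.06],-1],[[0,0,0],[0,0,-0.06],-1]]'
python3 - <<'E'
from h import *
go((.424,.380,.2),103.4-90); snap('side','s2'); crop('s2',280,270,380,350,6,'c8')
E
```

```text
time: 8.28
position: [0.4603, -0.407, 0.2292]
tool_rot: [0.589, 3.086, 0.0]
ft_force: [1.4, 0.0, 0.5]
grip_width: 0.857
t 8.28 pos [ 0.4603 -0.407   0.2292] psi 158.4 az -41.5 q7 2.03 F [1.4 0.  0.5] w 74.5
tilt 0.03 tool delta [0.3234 0.7184 0.0292] rz [np.float64(145.0), np.float64(-35.0)]
```

View pics/c8.png

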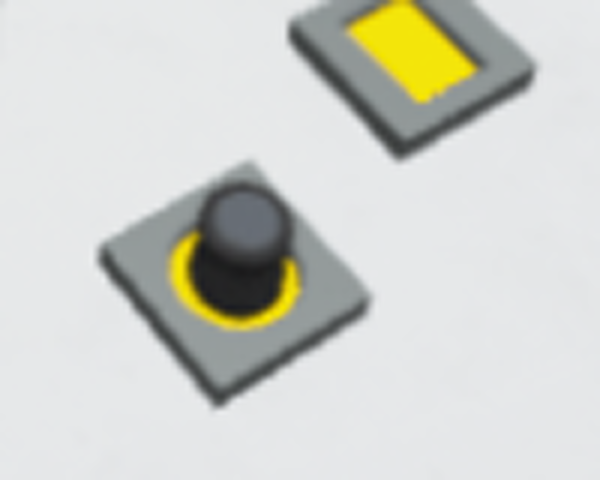

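```bash
python3 -m pendant '[[[0,0,9.7],[0,0,-0.02],-1],[[0,0,9.7],[0,0,0],-1],[[0,0,9.7],[0,0,0],-1],[[0,0,9.7],[0,0,0],-1],[[0,0,9.6],[0,0,0],-1],[[0,0,0],[0.0539,0.0219,0],-1],[[0,0,0],[0.0539,0.0219,0],-1],[[0,0,0],[0.0539,0.0219,0],-1]]'
python3 -m pendant '[[[0,0,0],[0.0539,0.0219,0],-1],[[0,0,0],[0.0539,0.0219,0],-1],[[0,0,0],[0.0539,0.0219,0],-1],[[0,0,0],[0.0539,0.0219,0],-1],[[0,0,0],[0.0535,0.0117,0],-1],[[0,0,0],[0.0535,0.0117,0],-1],[[0,0,0],[0.0535,0.0117,0],-1],[[0,0,0],[0.0535,0.0117,0],-1]]'
python3 -m pendant '[[[0,0,0],[0.0535,0.0117,0],-1],[[0,0,0],[0.0535,0.0117,0],-1],[[0,0,0],[0,0,0.03],-1],[[0,0,0],[0,0,0],-1],[[0,0,0],[0,0,0],-1],[[0,0,0],[0,0,0],-1]]'
python3 - <<'E'
from h import *
go((.424,.380,.2),110); snap('wrist','w5')
E
```

```text
time: 9.32
position: [0.4667, -0.231, 0.2468]
tool_rot: [1.802, 2.573, 0.0]
ft_force: [1.6, 0.6, 0.7]
grip_width: 0.997
time: 10.32
position: [0.4458, 0.2186, 0.2472]
tool_rot: [1.802, 2.573, 0.001]
ft_force: [0.8, -1.1, 0.8]
grip_width: 0.998
time: 11.08
position: [0.4325, 0.3251, 0.2187]
tool_rot: [1.804, 2.572, 0.004]
ft_force: [-0.6, 0.6, -0.4]
grip_width: 1.0
t 11.07 pos [0.4325 0.3251 0.2187] psi 109.9 az 36.9 q7 -0.33 F [-0.6  0.6 -0.4] w 87.0
tilt 0.14 tool delta [0.0545 0.0107 0.0187] rz [np.float64(-0.1), np.float64(179.9)]
```

View pics/w5.png

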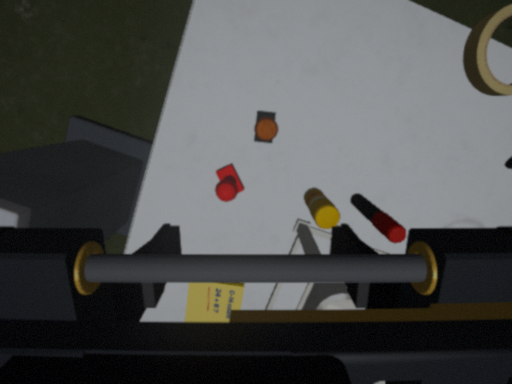

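```bash
python3 - <<'E'
from h import *
im=load('w5');C=cloud(im); ok=im['range_z']>0; z=C[...,2]
def near(c,r,lo,hi): return ok&(np.hypot(C[...,0]-c[0],C[...,1]-c[1])<r)&(z>lo)&(z<hi)
m=near((.424,.38),.035,.008,.022); print('foot',m.sum(),cv2.minAreaRect(C[m][:,:2].astype(np.float32)*1000))
m=near((.424,.38),.035,.062,.08); print('head',m.sum(),cv2.minAreaRect(C[m][:,:2].astype(np.float32)*1000),z[m].max())
m=near((.403,.3),.035,.05,.08); print('redhead',m.sum(),cv2.minAreaRect(C[m][:,:2].astype(np.float32)*1000),z[m].max())
crop('w5',200,90,330,240,4,'c9')
E
```

```text
foot 178 ((424.31866455078125, 381.75872802734375), (21.768190383911133, 34.98995590209961), 13.6836576461792)
head 425 ((424.31414794921875, 381.77056884765625), (22.668588638305664, 23.310361862182617), 19.891197204589844) 0.0749336631756442
redhead 397 ((406.12933349609375, 307.59478759765625), (22.979339599609375, 21.955841064453125), 20.313756942749023) 0.0746363899184227
```

View pics/c9.png

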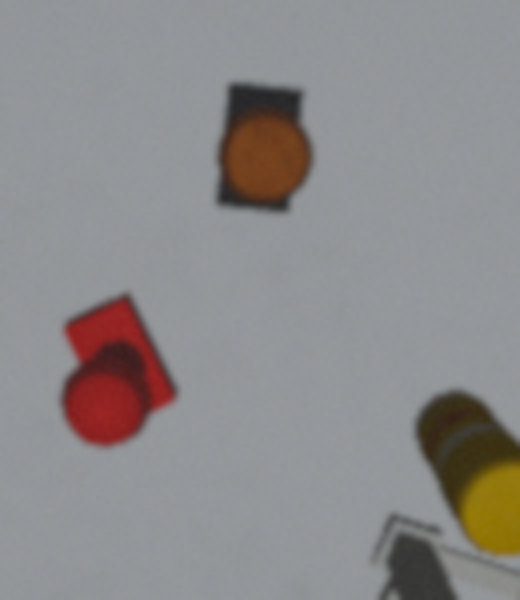

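```bash
python3 -m pendant '[[[0,0,0],[0.0555,0.0115,0],-1],[[0,0,0],[0,0,0.05],-1],[[0,0,0],[0,0,0.05],-1],[[0,0,0],[0,0,0.04],-1],[[0,0,0],[0,0,0],-1],[[0,0,0],[0,0,0],-1],[[0,0,0],[0,0,0],-1]]'
python3 - <<'E'
from h import *
go((.4243,.3813,.038),110)
E
```

```text
time: 12.0
position: [0.4248, 0.3828, 0.0799]
tool_rot: [1.802, 2.573, 0.007]
ft_force: [-0.5, -0.9, 0.2]
grip_width: 0.999
t 12.0 pos [0.4248 0.3828 0.0799] psi 110.0 az 42.0 q7 -0.39 F [-0.5 -0.9  0.2] w 86.9
tilt 0.26 tool delta [-0.0013 -0.0011  0.0419] rz [np.float64(-0.0), np.float64(180.0)]
```

```bash
python3 -m pendant '[[[0,0,0],[-0.001,-0.001,0.04],-1],[[0,0,0],[0,0,0.002],-1],[[0,0,0],[0,0,0],1],[[0,0,0],[0,0,0],1],[[0,0,0],[0,0,0],1],[[0,0,0],[0,0,0],1],[[0,0,0],[0,0,0],1],[[0,0,0],[0,0,0],1]]' 20
python3 -m pendant '[[[0,0,0],[0,0,0],1],[[0,0,0],[0,0,0],1]]'
python3 - <<'E'
from h import *
go((.4243,.3813,.25),110); snap('wrist','w6')
E
```

```text
time: 13.0
position: [0.4228, 0.3803, 0.0353]
tool_rot: [1.802, 2.574, 0.0]
ft_force: [0.3, -0.0, 0.4]
grip_width: 0.4
time: 13.25
position: [0.4228, 0.3803, 0.0353]
tool_rot: [1.802, 2.574, 0.0]
ft_force: [0.6, 0.0, -0.2]
grip_width: 0.245
t 13.25 pos [0.4228 0.3803 0.0353] psi 110.0 az 42.0 q7 -0.38 F [ 0.6  0.  -0.2] w 21.4
tilt 0.01 tool delta [ 0.0004  0.0017 -0.2147] rz [np.float64(0.0), np.float64(-180.0)]
```

View pics/w6.png

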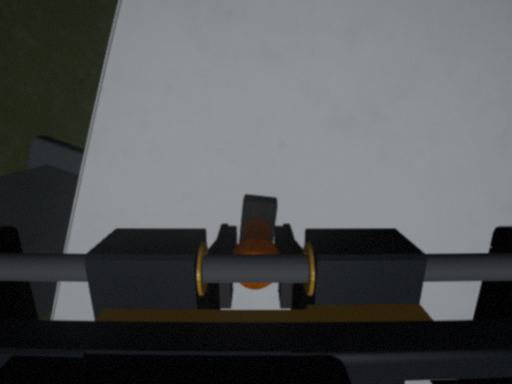

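```bash
python3 -m pendant '[[[0,0,0],[0,0,-0.03],1],[[0,0,0],[0,0,-0.06],1],[[0,0,0],[0,0,-0.0625],1],[[0,0,0],[0,0,-0.0625],1],[[0,0,0],[-0.0533,-0.0122,0],1],[[0,0,0],[-0.0533,-0.0122,0],1],[[0,0,0],[-0.0533,-0.0122,0],1],[[0,0,0],[-0.0533,-0.0122,0],1]]' 25
python3 -m pendant '[[[0,0,0],[-0.0533,-0.0122,0],1],[[0,0,0],[-0.0533,-0.0122,0],1],[[0,0,0],[-0.0533,-0.0122,0],1],[[0,0,0],[-0.0557,-0.0025,0],1],[[0,0,0],[-0.0557,-0.0025,0],1],[[0,0,0],[-0.0557,-0.0025,0],1],[[0,0,0],[-0.0557,-0.0025,0],1],[[0,0,0],[-0.0557,-0.0025,0],1]]'
python3 -m pendant '[[[0,0,9.2],[0,0,0],1],[[0,0,9.2],[0,0,0],1],[[0,0,0],[0,0,0],1],[[0,0,0],[0,0,0],1]]'
python3 - <<'E'
from h import *
go((.587,-.3725,.06),110-18.3); snap('wrist','w7')
im=load('w7');C=cloud(im); z=C[...,2]; ok=im['range_z']>0
c=im['color'].astype(int); yel=(c[...,0]>100)&(c[...,2]<90)&(c[...,1]>90)
def near(c,r,lo,hi): return ok&(np.hypot(C[...,0]-c[0],C[...,1]-c[1])<r)&(z>lo)&(z<hi)
for n,cc in dict(L=(.462,-.407),P=(.6,-.134),S=(.587,-.3725),B=(.5825,-.266)).items():
    m=near(cc,.05,.009,.02); p=C[m][:,:2].astype(np.float32)*1000
    if m.sum()>5: print(n,m.sum(),cv2.minAreaRect(p))
    m=near(cc,.045,-.01,.02)&yel
    if m.sum()>5: print('  yellow',m.sum(),cv2.minAreaRect(C[m][:,:2].astype(np.float32)*1000))
E
```

```text
time: 14.3
position: [0.4497, 0.1614, 0.2502]
tool_rot: [-1.802, -2.574, -0.0]
ft_force: [0.9, -0.3, -0.5]
grip_width: 0.245
time: 15.3
position: [0.5543, -0.2666, 0.2502]
tool_rot: [1.8, 2.574, 0.001]
ft_force: [0.7, 0.9, -0.4]
grip_width: 0.242
time: 15.8
position: [0.5537, -0.2651, 0.2501]
tool_rot: [-2.186, -2.256, -0.0]
ft_force: [-0.5, 0.2, -0.6]
grip_width: 0.242
t 15.8 pos [ 0.5537 -0.2651  0.2501] psi 91.8 az -25.6 q7 0.62 F [-0.5  0.2 -0.6] w 21.1
tilt 0.02 tool delta [-0.1084  0.0299  0.1901] rz [np.float64(0.1), np.float64(-179.9)]
L 27 ((490.63995361328125, -376.0901184082031), (8.514073371887207, 7.387607574462891), 50.31923294067383)
P 2737 ((600.912109375, -134.9483642578125), (68.59567260742188, 68.66304779052734), 88.40091705322266)
  yellow 566 ((601.1295166015625, -135.2338409423828), (30.96002769470215, 32.11627197265625), 3.6578245162963867)
S 254 ((603.2598266601562, -354.82550048828125), (30.914331436157227, 40.71079635620117), 83.88223266601562)
B 1506 ((583.4290161132812, -265.7175598144531), (68.0627670288086, 67.98645782470703), 8.343027114868164)
  yellow 1066 ((583.7244873046875, -266.8275146484375), (48.072715759277344, 56.935245513916016), 8.297642707824707)
```

View pics/w7.png

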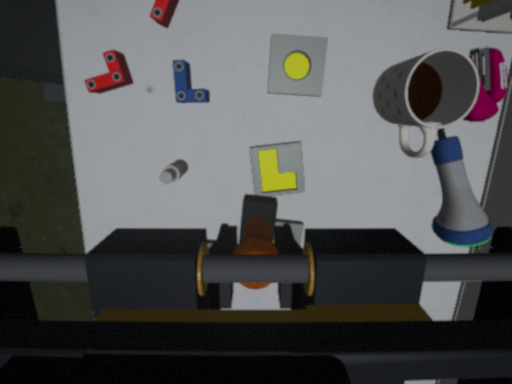

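```bash
python3 -m pendant '[[[0,0,0],[-0.054,0.015,0],1],[[0,0,0],[-0.0545,0.015,0],1],[[0,0,0],[0,0,0.06],1],[[0,0,0],[0,0,0.06],1],[[0,0,0],[0,0,0.05],1],[[0,0,0],[0,0,0],1],[[0,0,0],[0,0,0],1],[[0,0,0],[0,0,0],1]]'
python3 - <<'E'
from h import *
go((.587,-.3725,.042),91.5);snap('side','s3'); crop('s3',300,230,400,310,6,'c10')
E
```

```text
time: 16.85
position: [0.5884, -0.3743, 0.0836]
tool_rot: [2.186, 2.25, 0.002]
ft_force: [0.1, 0.2, -0.7]
grip_width: 0.242
t 16.85 pos [ 0.5884 -0.3743  0.0836] psi 91.6 az -32.5 q7 0.87 F [ 0.1  0.2 -0.7] w 21.1
tilt 0.29 tool delta [ 0.002  -0.0015  0.0416] rz [np.float64(0.1), np.float64(-179.9)]
```

View pics/c10.png

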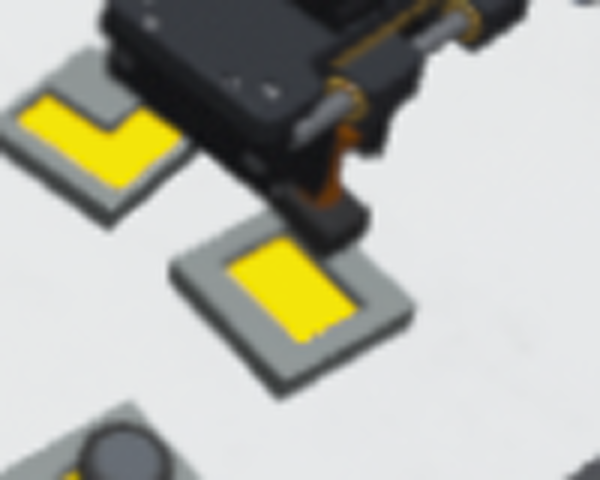

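```bash
python3 -m pendant '[[[0,0,0],[0.001,-0.001,0.02],1],[[0,0,0],[0,0,0.012],1],[[0,0,0],[0,0,0.007],1],[[0,0,0],[0,0,0],1],[[0,0,0],[0,0,0],1],[[0,0,0],[0,0,0],1]]'
python3 - <<'E'
from h import *
go((.587,-.3725,.042),91.5);snap('side','s4'); crop('s4',300,230,400,310,6,'c11');snap('scene','sc4'); crop('sc4',320,210,420,290,6,'c12')
E
```

```text
time: 17.65
position: [0.586, -0.372, 0.0411]
tool_rot: [2.19, 2.252, 0.0]
ft_force: [0.9, 0.1, 0.2]
grip_width: 0.245
t 17.65 pos [ 0.586  -0.372   0.0411] psi 91.6 az -32.4 q7 0.89 F [0.9 0.1 0.2] w 21.3
tilt 0.02 tool delta [-0.0005  0.001  -0.0009] rz [np.float64(0.1), np.float64(-179.9)]
```

View pics/c11.png

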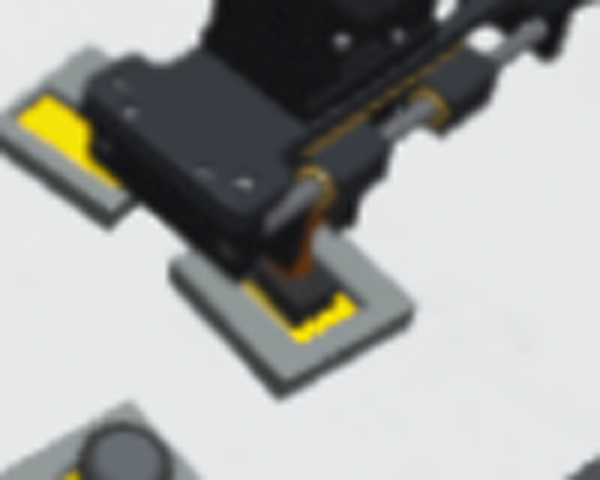

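View pics/c12.png

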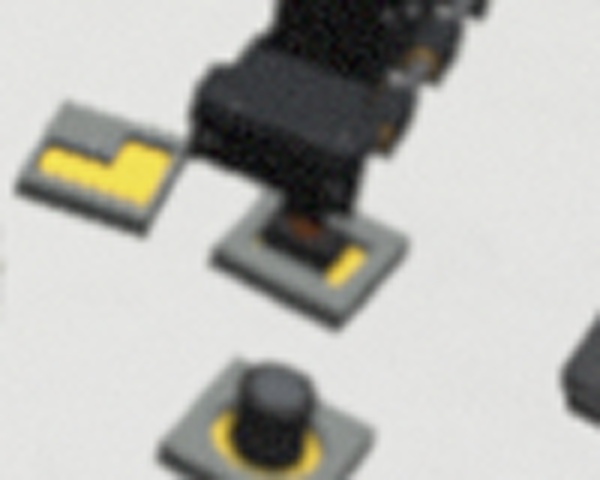

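```bash
python3 -m pendant '[[[0,0,0],[0,0,0],0.2],[[0,0,0],[0,0,0],0],[[0,0,0],[0,0,0],-0.2],[[0,0,0],[0,0,0],-0.2],[[0,0,0],[0,0,-0.03],-0.2],[[0,0,0],[0,0,-0.05],-0.2],[[0,0,0],[0,0,-0.05],-1],[[0,0,-9],[0,0,0],-1]]'
python3 -m pendant '[[[0,0,-9],[0,0,0],-1],[[0,0,0],[0.0477,-0.0311,0],-1],[[0,0,0],[0.0477,-0.0311,0],-1],[[0,0,0],[0.0477,-0.0311,0],-1],[[0,0,0],[0,0,0],-1],[[0,0,0],[0,0,0],-1],[[0,0,0],[0,0,0],-1]]'
python3 - <<'E'
from h import *
go((.45,-.2685,.022),110);snap('side','s5'); crop('s5',270,190,400,310,5,'c13'); snap('wrist','w8')
E
```

```text
time: 18.75
position: [0.5876, -0.3743, 0.1766]
tool_rot: [1.997, 2.414, 0.001]
ft_force: [0.4, 0.3, -1.3]
grip_width: 0.745
time: 19.62
position: [0.4509, -0.2697, 0.1717]
tool_rot: [1.811, 2.566, -0.002]
ft_force: [0.8, 0.6, -0.9]
grip_width: 1.002
t 19.62 pos [ 0.4509 -0.2697  0.1717] psi 109.6 az -30.9 q7 0.91 F [ 0.8  0.6 -0.9] w 87.1
tilt 0.12 tool delta [ 0.0018 -0.0004  0.1497] rz [np.float64(-0.4), np.float64(179.6)]
```

View pics/c13.png

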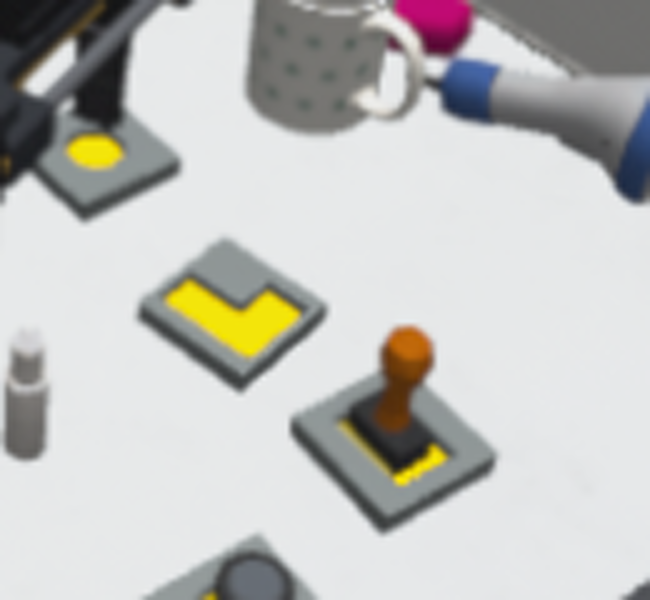

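View pics/w8.png

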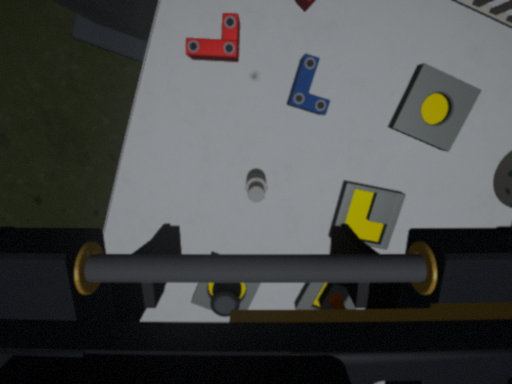

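```bash
python3 - <<'E'
from h import *
im=load('w8');C=cloud(im); z=C[...,2]; ok=im['range_z']>0
def near(c,r,lo,hi): return ok&(np.hypot(C[...,0]-c[0],C[...,1]-c[1])<r)&(z>lo)&(z<hi)
m=near((.45,-.27),.03,.066,.08); print('pintop',m.sum(),cv2.minAreaRect(C[m][:,:2].astype(np.float32)*1000))
m=near((.45,-.27),.03,.045,.06); print('pinshoulder',m.sum(),cv2.minAreaRect(C[m][:,:2].astype(np.float32)*1000),z[m].mean())
h,e=np.histogram(z[near((.45,-.27),.03,.02,.08)],bins=np.arange(.02,.08,.004)); print(h)
m=near((.47,-.16),.05,.022,.04); p=C[m][:,:2]; r=cv2.minAreaRect(p.astype(np.float32)*1000); print('blue',m.sum(),r,z[m].mean())
m=near((.5834,-.2657),.05,.009,.02); print('B',cv2.minAreaRect(C[m][:,:2].astype(np.float32)*1000))
E
```

```text
pintop 242 ((450.8142395019531, -267.62371826171875), (14.417491912841797, 14.81907844543457), 18.887340545654297)
pinshoulder 168 ((449.95391845703125, -265.2208251953125), (19.332040786743164, 16.296260833740234), 20.06914520263672) 0.051464667196593004
[ 13  16  11  17  13  18  18 116  26  14  16  14  21 211]
blue 1246 ((471.19268798828125, -159.20858764648438), (37.62837219238281, 47.770042419433594), 3.3815255165100098) 0.030524284710346034
B ((582.7841186523438, -266.174560546875), (69.51322174072266, 68.51640319824219), 8.235980987548828)
```

```bash
python3 -m pendant '[[[0,0,0],[0.002,0,0.05],-1],[[0,0,0],[0,0,0.05],-1],[[0,0,0],[0,0,0.04],-1],[[0,0,0],[0,0,0.008],-1],[[0,0,0],[0,0,0],-1],[[0,0,0],[0,0,0],-1],[[0,0,0],[0,0,0],-1]]'
python3 - <<'E'
from h import *
go((.4503,-.2683,.021),110)
E
```

```text
time: 20.6
position: [0.4504, -0.2672, 0.0247]
tool_rot: [1.809, 2.565, 0.002]
ft_force: [0.3, 0.1, 0.2]
grip_width: 0.994
t 20.6 pos [ 0.4504 -0.2672  0.0247] psi 109.6 az -30.7 q7 1.08 F [0.3 0.1 0.2] w 86.5
tilt 0.17 tool delta [-0.001  -0.0005  0.0037] rz [np.float64(-0.4), np.float64(179.6)]
```

```bash
python3 -m pendant '[[[0,0,0],[-0.001,0,0.002],1],[[0,0,0],[0,0,0],1],[[0,0,0],[0,0,0],1],[[0,0,0],[0,0,0],1],[[0,0,0],[0,0,0],1],[[0,0,0],[0,0,0],1],[[0,0,0],[0,0,0],1],[[0,0,0],[0,0,0],1]]' 35
python3 -m pendant '[[[0,0,0],[0,0,0],1],[[0,0,0],[0,0,0],1]]'
python3 - <<'E'
from h import *
go((.601,-.135,.2),110); snap('side','s6'); crop('s6',230,190,330,290,6,'c14')
im=load('side0');C=cloud(im);b=load('w7');D=cloud(b)
for n,A,i in (('side',C,im),('w7',D,b)):
    m=(i['range_z']>0)&(np.hypot(A[...,0]-.70,A[...,1]+.19)<.09)&(A[...,2]>.05)&(A[...,2]<.12); print(n,A[m].min(0),A[m].max(0))
E
```

```text
time: 21.6
position: [0.4497, -0.2676, 0.0213]
tool_rot: [1.811, 2.567, 0.0]
ft_force: [1.3, 0.3, -0.9]
grip_width: 0.231
time: 21.85
position: [0.4497, -0.2676, 0.0213]
tool_rot: [1.81, 2.567, 0.0]
ft_force: [-0.3, 0.7, -0.2]
grip_width: 0.232
t 21.85 pos [ 0.4497 -0.2676  0.0213] psi 109.6 az -30.8 q7 1.08 F [-0.3  0.7 -0.2] w 20.2
tilt 0.02 tool delta [ 0.0741  0.1871 -0.1787] rz [np.float64(-0.4), np.float64(179.6)]
side [ 0.69855729 -0.23950181  0.05002693] [ 0.77870378 -0.12206614  0.09578561]
w7 [ 0.70110351 -0.23784329  0.05003646] [ 0.77901423 -0.1235004   0.09556396]
```

View pics/c14.png

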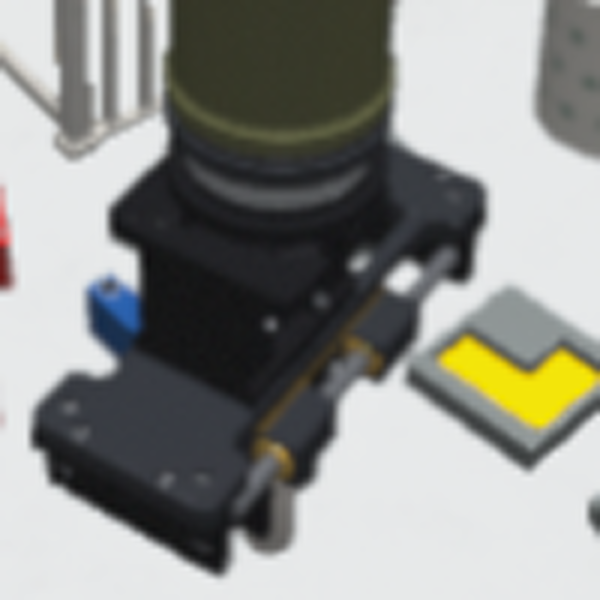

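```bash
python3 - <<'E'
from h import *
for f in ('scene0','side0','w7'):
    im=load(f);A=cloud(im); z=A[...,2]
    for lo,hi in ((.05,.1),(.1,.15),(.15,.2)):
        m=(im['range_z']>0)&(A[...,0]>.48)&(A[...,0]<.76)&(A[...,1]>-.115)&(A[...,1]<0)&(z>lo)&(z<hi)
        if m.sum(): print(f,lo,m.sum(),np.percentile(A[m][:,1],[0,1,5,20]).round(3),z[m].max().round(3), A[m][:,0].min().round(3))
E
```

```text
scene0 0.05 400 [-0.036 -0.036 -0.035 -0.031] 0.1 0.508
scene0 0.1 397 [-0.046 -0.045 -0.043 -0.04 ] 0.15 0.5
scene0 0.15 711 [-0.045 -0.044 -0.044 -0.042] 0.183 0.498
side0 0.05 541 [-0.039 -0.038 -0.037 -0.035] 0.1 0.508
side0 0.1 676 [-0.049 -0.047 -0.046 -0.042] 0.15 0.501
side0 0.15 965 [-0.048 -0.047 -0.046 -0.045] 0.181 0.5
```

```bash
python3 -m pendant '[[[0,0,0],[0,0,-0.03],1],[[0,0,0],[0,0,-0.05],1],[[0,0,-3.4],[0,0,-0.05],1],[[0,0,0],[0.0157,0.0474,0],1],[[0,0,0],[0.0157,0.0474,0],1],[[0,0,0],[0.0157,0.0474,0],1],[[0,0,0],[0.0157,0.0474,0],1],[[0,0,0],[0,0,0],1]]'
python3 -m pendant '[[[0,0,0],[0,0,0],1],[[0,0,0],[0,0,0],1]]'
python3 - <<'E'
from h import *
go((.600,-.136,.028),113); snap('side','s7'); crop('s7',220,150,350,270,5,'c15')
E
```

```text
time: 22.9
position: [0.6019, -0.1304, 0.1499]
tool_rot: [-1.723, -2.626, -0.0]
ft_force: [0.4, -0.2, -0.8]
grip_width: 0.238
time: 23.15
position: [0.5983, -0.1374, 0.1512]
tool_rot: [-1.737, -2.617, 0.001]
ft_force: [0.1, -0.7, -1.0]
grip_width: 0.235
t 23.15 pos [ 0.5983 -0.1374  0.1512] psi 112.9 az -12.9 q7 0.79 F [ 0.1 -0.7 -1. ] w 20.4
tilt 0.03 tool delta [0.0007 0.0022 0.1232] rz [np.float64(-0.1), np.float64(179.9)]
```

View pics/c15.png

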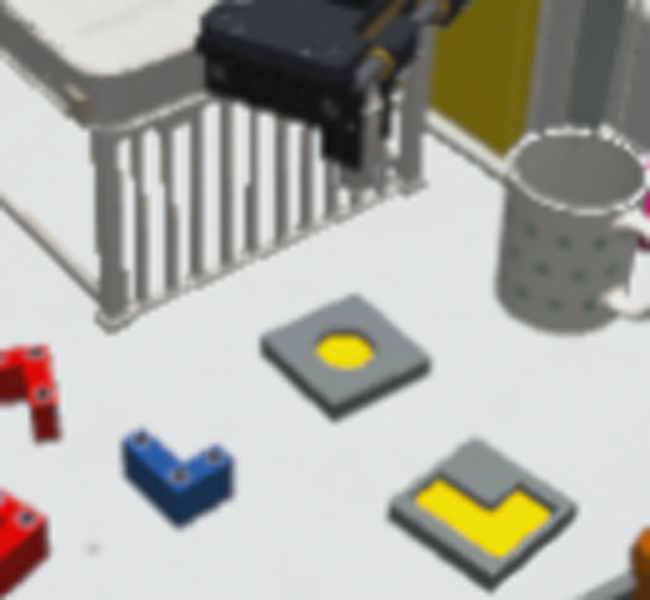

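```bash
python3 -m pendant '[[[0,0,0],[0.0005,0.002,0.03],1],[[0,0,0],[0,0,0.03],1],[[0,0,0],[0,0,0.03],1],[[0,0,0],[0,0,0],1],[[0,0,0],[0,0,0],1],[[0,0,0],[0,0,0],1]]'
python3 - <<'E'
from h import *
go((.600,-.136,.028),113); snap('side','s8'); crop('s8',220,150,350,270,5,'c16')
E
```

```text
time: 23.95
position: [0.6022, -0.135, 0.063]
tool_rot: [1.733, 2.618, 0.002]
ft_force: [-0.4, -0.2, -1.1]
grip_width: 0.233
t 23.95 pos [ 0.6022 -0.135   0.063 ] psi 113.0 az -12.6 q7 0.84 F [-0.4 -0.2 -1.1] w 20.3
tilt 0.16 tool delta [-0.     -0.0025  0.035 ] rz [np.float64(-0.0), np.float64(180.0)]
```

View pics/c16.png

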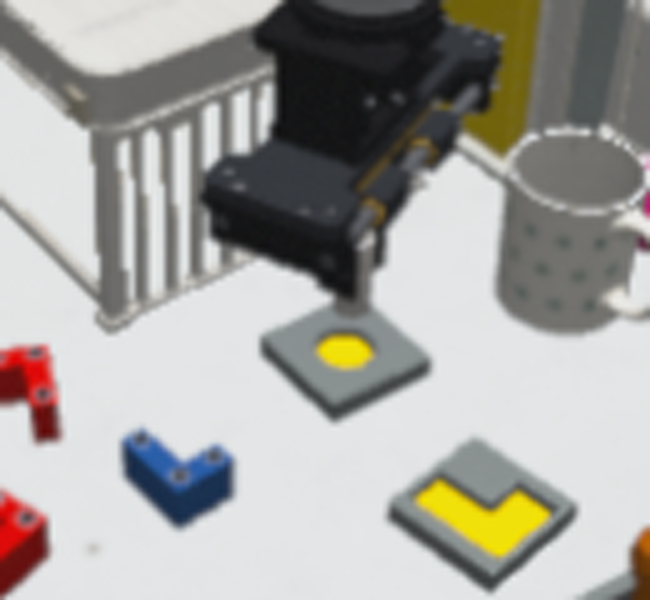

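```bash
python3 -m pendant '[[[0,0,0],[0,-0.001,0.018],1],[[0,0,0],[0,0,0.01],1],[[0,0,0],[0,0,0.004],1],[[0,0,0],[0,0,0],1],[[0,0,0],[0,0,0],1],[[0,0,0],[0,0,0],1]]'
python3 - <<'E'
from h import *
go((.600,-.136,.0273),113); snap('side','s9'); crop('s9',220,150,350,270,5,'c17')
E
```

```text
time: 24.75
position: [0.6005, -0.135, 0.0296]
tool_rot: [1.733, 2.619, 0.001]
ft_force: [0.1, -0.8, -1.6]
grip_width: 0.235
t 24.75 pos [ 0.6005 -0.135   0.0296] psi 113.0 az -12.7 q7 0.86 F [ 0.1 -0.8 -1.6] w 20.5
tilt 0.04 tool delta [-0.0007 -0.0009  0.0023] rz [np.float64(0.0), np.float64(-180.0)]
```

View pics/c17.png

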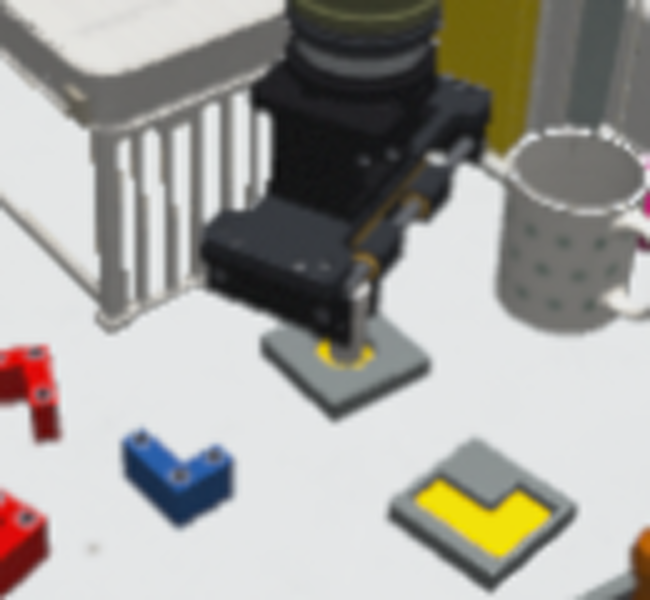

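```bash
python3 -m pendant '[[[0,0,0],[0,0,0.002],1],[[0,0,0],[0,0,0],1],[[0,0,0],[0,0,0],1]]'
python3 -m pendant '[[[0,0,0],[0,0,0],0.3],[[0,0,0],[0,0,0],0.1],[[0,0,0],[0,0,0],0],[[0,0,0],[0,0,0],-0.1],[[0,0,0],[0,0,-0.03],-0.1],[[0,0,0],[0,0,-0.05],-0.1],[[0,0,0],[0,0,-0.05],-1],[[0,0,0],[0,0,0],-1]]'
python3 - <<'E'
from h import *
go((.47,-.16,.16),93.4); snap('side','s10'); crop('s10',220,150,350,270,5,'c18')
E
```

```text
time: 25.18
position: [0.6004, -0.1349, 0.0273]
tool_rot: [1.734, 2.62, 0.0]
ft_force: [0.9, 0.2, -1.0]
grip_width: 0.233
time: 26.18
position: [0.603, -0.136, 0.1619]
tool_rot: [1.73, 2.614, 0.007]
ft_force: [-0.8, -0.5, 0.0]
grip_width: 0.699
t 26.18 pos [ 0.603  -0.136   0.1619] psi 113.0 az -12.7 q7 0.78 F [-0.8 -0.5  0. ] w 60.8
tilt 0.49 tool delta [ 0.0299 -0.1318  0.0008] rz [np.float64(19.6), np.float64(-160.4)]
```

View pics/c18.png

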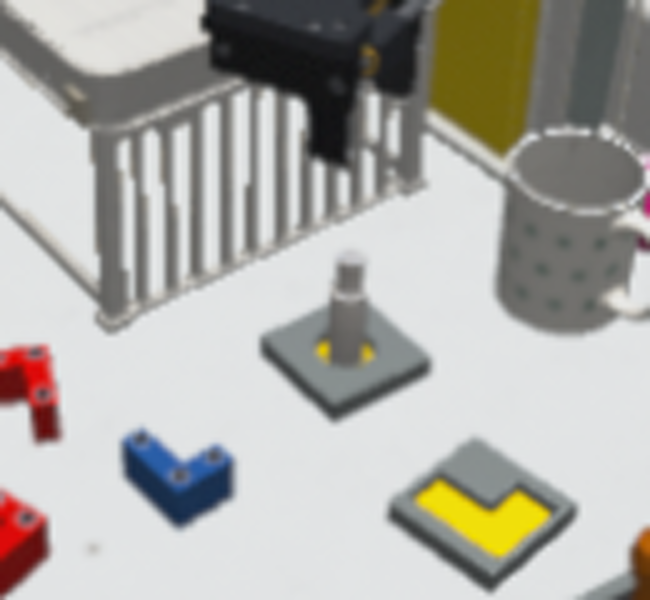

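```bash
python3 -m pendant '[[[0,0,10],[0,0,0],-0.4],[[0,0,9.9],[0,0,0],-0.4],[[0,0,0],[-0.0025,-0.0477,0],-0.4],[[0,0,0],[-0.0025,-0.0477,0],-0.4],[[0,0,0],[-0.0025,-0.0477,0],-0.4],[[0,0,0],[0,0,0],-0.4],[[0,0,0],[0,0,0],-0.4],[[0,0,0],[0,0,0],-0.4]]'
python3 - <<'E'
from h import *
go((.4596,-.1506,.0105),93.2); snap('wrist','w9')
im=load('w9');C=cloud(im); z=C[...,2]; ok=im['range_z']>0
m=ok&(np.hypot(C[...,0]-.471,C[...,1]+.159)<.045)&(z>.022)&(z<.04); print(m.sum(),cv2.minAreaRect(C[m][:,:2].astype(np.float32)*1000))
E
```

```text
time: 27.22
position: [0.4586, -0.1499, 0.157]
tool_rot: [2.159, 2.281, -0.003]
ft_force: [-0.3, 0.1, 0.0]
grip_width: 0.7
t 27.23 pos [ 0.4586 -0.1499  0.157 ] psi 93.2 az -18.1 q7 0.31 F [-0.3  0.1  0. ] w 60.9
tilt 0.1 tool delta [-0.0005  0.0011  0.1465] rz [np.float64(-0.0), np.float64(180.0)]
1077 ((471.91278076171875, -158.10548400878906), (36.44353103637695, 48.072898864746094), 3.0369999408721924)
```

View pics/w9.png

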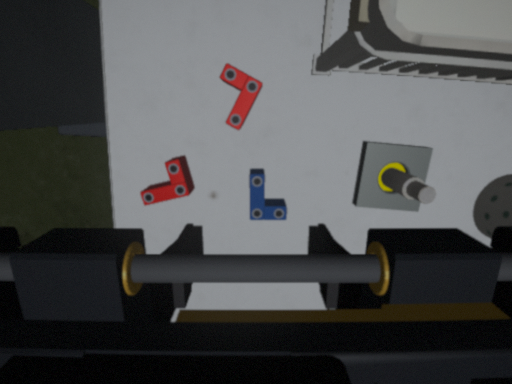

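```bash
python3 -m pendant '[[[0,0,0],[-0.0005,0.0015,0.05],-0.4],[[0,0,0],[0,0,0.05],-0.4],[[0,0,0],[0,0,0.035],-0.4],[[0,0,0],[0,0,0],-0.4],[[0,0,0],[0,0,0],-0.4],[[0,0,0],[0,0,0],-0.4]]'
python3 - <<'E'
from h import *
go((.460,-.1503,.0105),93.2)
E
```

```text
time: 28.02
position: [0.4609, -0.1508, 0.0238]
tool_rot: [2.159, 2.28, 0.003]
ft_force: [-0.1, 0.1, 0.6]
grip_width: 0.697
t 28.02 pos [ 0.4609 -0.1508  0.0238] psi 93.1 az -18.1 q7 0.54 F [-0.1  0.1  0.6] w 60.7
tilt 0.18 tool delta [ 0.0006 -0.0009  0.0133] rz [np.float64(-0.1), np.float64(179.9)]
```

```bash
python3 -m pendant '[[[0,0,0],[0,0,0.0105],-0.4],[[0,0,0],[0,0,0],-0.4],[[0,0,0],[0,0,0],-0.4],[[0,0,0],[0,0,0],-0.4]]'
python3 - <<'E'
from h import *
go((.460,-.1503,.0105),93.2)
E
python3 -m pendant '[[[0,0,0],[0,0,0],1],[[0,0,0],[0,0,0],1],[[0,0,0],[0,0,0],1],[[0,0,0],[0,0,0],1],[[0,0,0],[0,0,0],1],[[0,0,0],[0,0,0],1],[[0,0,0],[0,0,0],1]]' 30
python3 - <<'E'
from h import *
go((.5708,-.2587,.1),98.4)
E
```

```text
time: 28.52
position: [0.4594, -0.1506, 0.0119]
tool_rot: [2.16, 2.281, 0.0]
ft_force: [0.5, -0.3, 0.6]
grip_width: 0.698
t 28.52 pos [ 0.4594 -0.1506  0.0119] psi 93.1 az -18.1 q7 0.56 F [ 0.5 -0.3  0.6] w 60.8
tilt 0.02 tool delta [0.0002 0.0006 0.0014] rz [np.float64(-0.1), np.float64(179.9)]
time: 29.4
position: [0.4593, -0.1505, 0.0117]
tool_rot: [2.16, 2.281, 0.0]
ft_force: [0.2, -0.6, -0.7]
grip_width: 0.172
t 29.4 pos [ 0.4593 -0.1505  0.0117] psi 93.1 az -18.1 q7 0.56 F [ 0.2 -0.6 -0.7] w 15.0
tilt 0.01 tool delta [-0.1141  0.1055 -0.0883] rz [np.float64(-5.3), np.float64(174.7)]
```

```bash
python3 -m pendant '[[[0,0,0],[0,0,-0.03],1],[[0,0,0],[0,0,-0.05],1],[[0,0,-5.2],[0,0,-0.02],1],[[0,0,0],[-0.0411,0.0315,0],1],[[0,0,0],[-0.0411,0.0315,0],1],[[0,0,0],[-0.0411,0.0315,0],1],[[0,0,0],[0,0,0],1],[[0,0,0],[0,0,0],1]]'
python3 - <<'E'
from h import *
go((.5708,-.2587,.0185),98.4);snap('wrist','w10'); snap('side','s11'); crop('s11',250,170,380,290,5,'c19')
E
```

```text
time: 30.4
position: [0.5695, -0.2587, 0.1109]
tool_rot: [-2.054, -2.374, 0.001]
ft_force: [0.2, -0.4, -1.4]
grip_width: 0.17
t 30.4 pos [ 0.5695 -0.2587  0.1109] psi 98.3 az -24.4 q7 0.85 F [ 0.2 -0.4 -1.4] w 14.8
tilt 0.13 tool delta [-0.0003  0.0014  0.0924] rz [np.float64(-0.1), np.float64(179.9)]
```

View pics/w10.png

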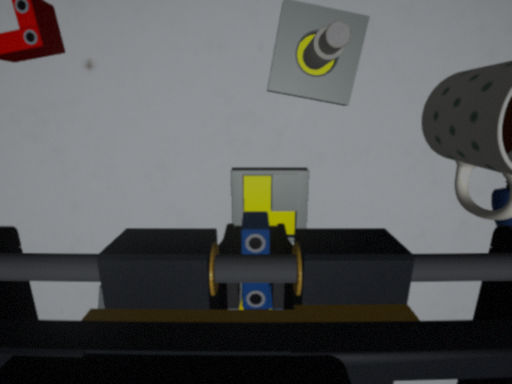

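View pics/c19.png

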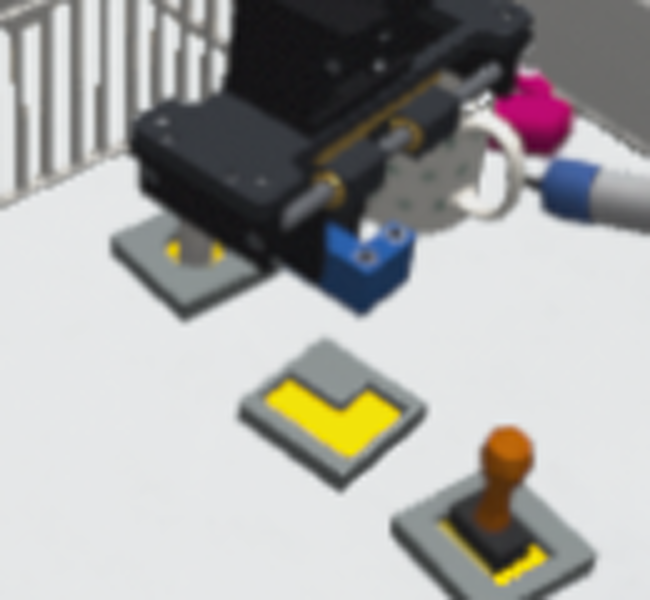

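```bash
python3 -m pendant '[[[0,0,0],[0,0.001,0.04],1],[[0,0,0],[0,0,0.025],1],[[0,0,0],[0,0,0],1],[[0,0,0],[0,0,0],1],[[0,0,0],[0,0,0],1],[[0,0,0],[0,0,0],1]]'
python3 - <<'E'
from h import *
go((.5708,-.2587,.0177),98.4); snap('side','s12'); crop('s12',250,170,380,290,5,'c20')
E
```

```text
time: 31.25
position: [0.5722, -0.2589, 0.0478]
tool_rot: [2.054, 2.376, 0.002]
ft_force: [0.2, -0.3, -1.2]
grip_width: 0.17
t 31.25 pos [ 0.5722 -0.2589  0.0478] psi 98.3 az -24.4 q7 0.89 F [ 0.2 -0.3 -1.2] w 14.8
tilt 0.1 tool delta [ 0.0005 -0.0014  0.0301] rz [np.float64(-0.1), np.float64(179.9)]
```

View pics/c20.png

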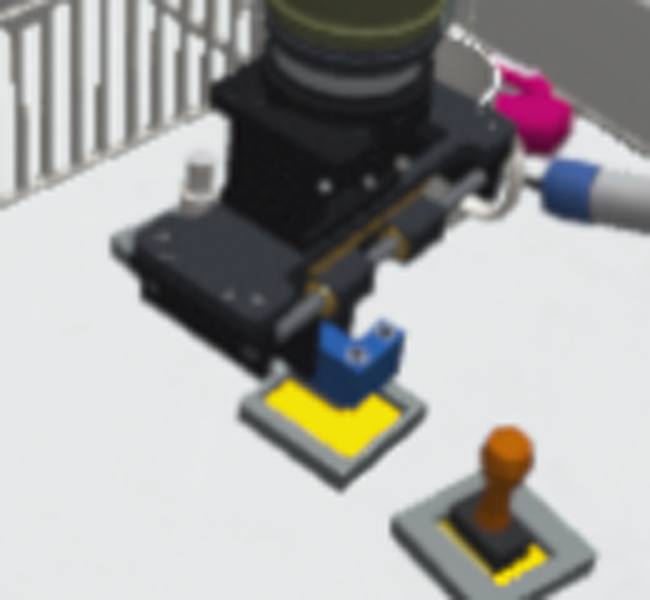

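```bash
python3 -m pendant '[[[0,0,0],[0,-0.001,0.018],1],[[0,0,0],[0,0,0.010],1],[[0,0,0],[0,0,0],1],[[0,0,0],[0,0,0],1],[[0,0,0],[0,0,0],1]]'
python3 - <<'E'
from h import *
go((.5708,-.2587,.0177),98.4); snap('side','s13'); crop('s13',250,170,380,290,5,'c21')
E
```

```text
time: 31.92
position: [0.5704, -0.2588, 0.0183]
tool_rot: [-2.054, -2.376, 0.0]
ft_force: [0.4, -0.4, -1.5]
grip_width: 0.172
t 31.93 pos [ 0.5704 -0.2588  0.0183] psi 98.3 az -24.4 q7 0.91 F [ 0.4 -0.4 -1.5] w 15.0
tilt 0.03 tool delta [0.0001 0.0005 0.0006] rz [np.float64(-0.1), np.float64(179.9)]
```

View pics/c21.png

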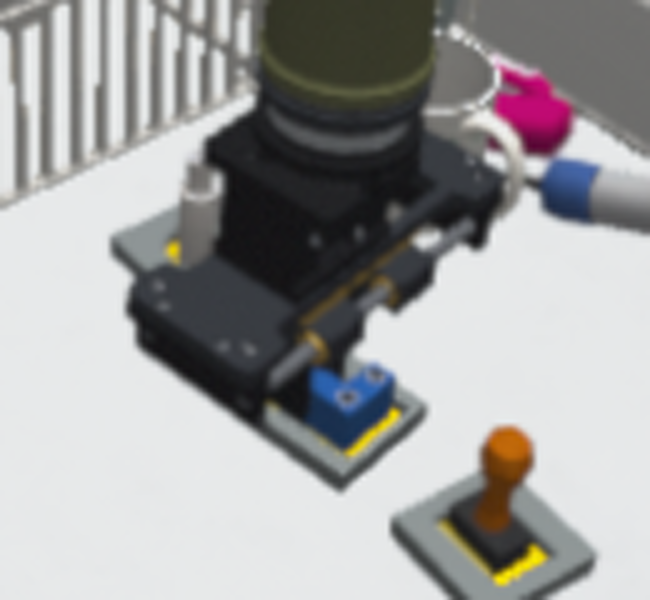

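Released within a millimetre of the floor: open, lift, back off.

```bash
python3 -m pendant '[[[0,0,0],[0,0,0],0.5],[[0,0,0],[0,0,0],0.3],[[0,0,0],[0,0,0],0],[[0,0,0],[0,0,0],0],[[0,0,0],[0,0,-0.02],0],[[0,0,0],[0,0,-0.05],0],[[0,0,0],[0,0,-0.0625],0],[[0,0,0],[0,0,-0.0625],0]]'
python3 -m pendant '[[[0,0,0],[0.05,-0.03,-0.02],0],[[0,0,0],[0.05,-0.03,0],0],[[0,0,0],[0,-0.03,0],0],[[0,0,0],[0,0,0],0],[[0,0,0],[0,0,0],0],[[0,0,0],[0,0,0],0]]'
python3 - <<'E'
from h import *
go((.5,-.2,.2)); snap('side','s14'); crop('s14',230,150,390,330,4,'c22'); im=snap('scene','sc14'); 
W=snap('wrist','w14')
for n,i in (('side',load('s14')),('scene',im),('wrist',W)):
    C=cloud(i);z=C[...,2]
    def top(c,r,lo): 
        m=(i['range_z']>0)&(np.hypot(C[...,0]-c[0],C[...,1]-c[1])<r)&(z>lo)&(z<.1)
        return np.r_[m.sum(),np.median(C[m],0).round(4)] if m.sum() else None
    print(n,'L',top((.462,-.407),.03,.04),'S',top((.587,-.372),.03,.07),'P',top((.601,-.135),.03,.07),'B',top((.583,-.266),.04,.028))
E
```

```text
time: 32.98
position: [0.5703, -0.2592, 0.2171]
tool_rot: [2.055, 2.375, 0.001]
ft_force: [1.3, -0.2, 0.1]
grip_width: 0.5
time: 33.72
position: [0.4676, -0.1736, 0.234]
tool_rot: [2.055, 2.375, -0.002]
ft_force: [0.0, 0.6, 0.7]
grip_width: 0.499
t 33.73 pos [ 0.4676 -0.1736  0.234 ] psi 98.2 az -20.4 q7 0.4 F [0.  0.6 0.7] w 43.5
tilt 0.08 tool delta [-0.0307  0.0283  0.0341] rz None
side L [ 1.690e+02  4.613e-01 -4.079e-01  4.370e-02] S [74.      0.5823 -0.3729  0.0763] P [28.      0.5984 -0.1389  0.0781] B [ 1.840e+02  5.723e-01 -2.764e-01  3.680e-02]
scene L [ 1.130e+02  4.597e-01 -4.058e-01  4.440e-02] S [50.      0.5809 -0.3696  0.0782] P [24.      0.5981 -0.137   0.0791] B [ 1.220e+02  5.701e-01 -2.734e-01  3.700e-02]
wrist L None S None P [ 1.860e+02  5.992e-01 -1.353e-01  7.920e-02] B [ 1.270e+02  5.697e-01 -2.477e-01  3.620e-02]
```

View pics/c22.png

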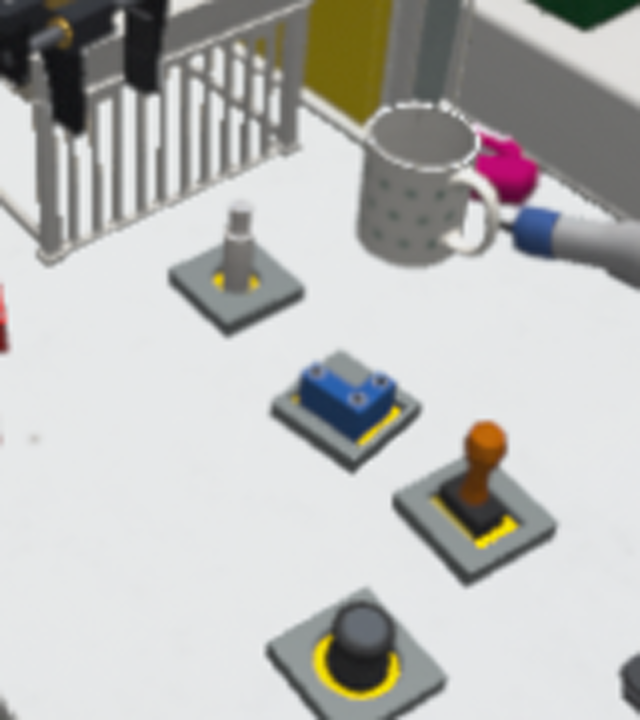

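View pics/w14.png

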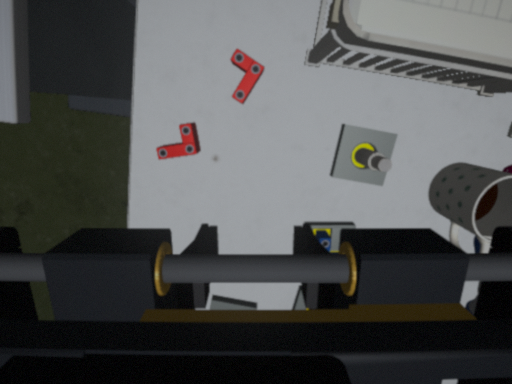

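View pics/sc14.png

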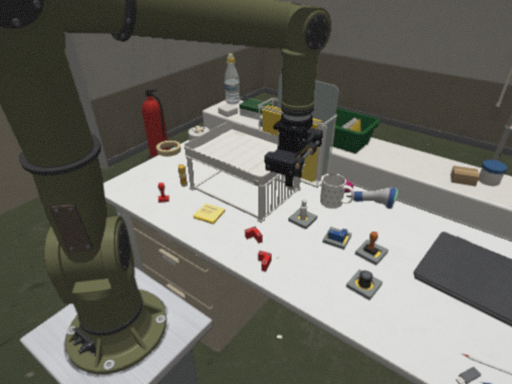

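```bash
python3 - <<'E'
from h import *
for f in ('s14','sc14'):
    i=load(f);C=cloud(i);z=C[...,2];c=i['color'].astype(int)
    m=(i['range_z']>0)&(np.hypot(C[...,0]-.587,C[...,1]+.372)<.035)
    print(f,'S top',np.percentile(z[m],[95,99,100]).round(4))
    d=m&(c.max(-1)<75)&(z<.04); print(' foot',d.sum(),C[d].mean(0).round(4),np.percentile(z[d],[10,50,80,95]).round(4))
    m=(i['range_z']>0)&(np.hypot(C[...,0]-.462,C[...,1]+.407)<.03); print(' L',np.percentile(z[m],[90,95,99]).round(4))
crop('s14',325,250,375,300,12,'c23')
E
```

```text
s14 S top [0.0766 0.0795 0.081 ]
 foot 119 [ 0.5794 -0.3746  0.0198] [0.0128 0.0214 0.0234 0.0251]
 L [0.0444 0.0452 0.0464]
sc14 S top [0.0784 0.0807 0.0826]
 foot 96 [ 0.581  -0.3686 -0.0743] [-0.7349  0.0215  0.025   0.0269]
 L [0.0454 0.0462 0.0481]
```

View pics/c23.png

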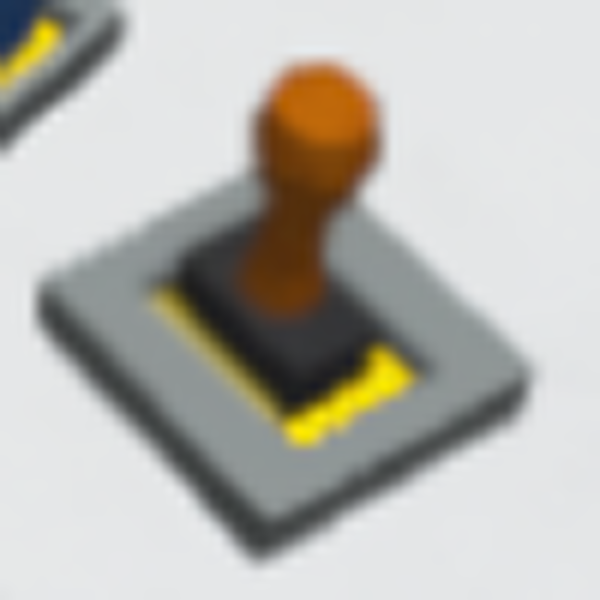

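```bash
python3 -c "
from bench import order; print(order.close_job())"
```

```text
the job is handed in; nothing more can be done
None
```

I put the loupe, orange stamp, steel pin and blue corner block into their matching nests, in that order. I released each one, moved the arm clear and handed the job in after about 34 s of the 128 s allowed.

- **Final check:** The last pictures show all four parts upright inside their pockets. Their measured tops match sitting on the pocket floors:

| Part | Measured top (mm) | Expected (mm) |
|---|---|---|
| Loupe | 44–46 | 46 |
| Stamp | about 80 | 80 |
| Stamp foot | 21.5 | 22 |
| Pin | 79 | 79 |
| Corner block | 36–37 | 36 |

- **Off-centre part:** The stamp sits slightly off-centre in its pocket, but within the clearance.
- **Left alone:** I did not touch the mug, the sticky notes or the red look-alikes, and they look unmoved in the last pictures. I did not measure their final positions.
- **Forces:** The wrist force readings I took stayed below about 5 N.

No check failed. The only disagreement was early on, when the wrist camera, still settling, differed from the fixed cameras by about 5 mm; later readings agreed to about 2 mm.

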